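# Square up a carrier tray and load it with circuit packages in two rows

### The job

Push the empty grey carrier tray square and fully home against both bars of the fence corner, far side against the far bar and left side against the left bar. Then lay every circuit package flat, centred and square in one of the tray's white outlines, long side pointing from the near to the far side of the tray: gold ones in the far row, black ones in the near row, each row filled without gaps from the end at the left bar. The tray must still be home at the end, and leave the loupe, the vial and the tweezers beside the work where they are.

Things in the scene. Friction and masses are not known exactly. Their poses are not given: they have to be found in the camera images.
- fence: fixed right-angled fence of two bare aluminium bars, 14 mm wide and 11 mm high, on the bench. Origin: the inner corner at bench level. The far bar runs along its -y from the corner (230 mm long), its inner face at x = 0; the left bar runs along its -x (150 mm long), its inner face at y = 0. +x points away from the robot past the far bar, +y to the left past the left bar, z up. The carrier belongs in the quarter x < 0, y < 0
- carrier: loose flat grey carrier tray, a plain board without a rim, 130 mm (its x) by 200 mm (its y) by 10 mm thick, 0.45 kg; slides on the bench. Origin: centre of the underside; +x its far side, +y its left side, z up. Two rows of three white outlines, 38 mm (x) by 30 mm (y) each, are printed on its top
- corner_far_left (a point): the carrier's outer far left corner, at the underside (x = +65 mm, y = +100 mm in the carrier); meets the fence's inner corner when home
- corner_far_right (a point): the carrier's outer far right corner, at the underside (x = +65 mm, y = -100 mm)
- corner_near_left (a point): the carrier's outer near left corner, at the underside (x = -65 mm, y = +100 mm)
- cell_far_1 (a point): outline 1 of the far row: the point 6 mm above the outline's centre, where the centre of a package lying there comes to be; 16 mm above the carrier's underside (x = +23 mm, y = +50 mm in the carrier); outline 1 is next to the left bar
- cell_far_2 (a point): outline 2 of the far row: the point 6 mm above the outline's centre, where the centre of a package lying there comes to be; 16 mm above the carrier's underside (x = +23 mm, y = +0 mm in the carrier); outline 1 is next to the left bar
- cell_far_3 (a point): outline 3 of the far row: the point 6 mm above the outline's centre, where the centre of a package lying there comes to be; 16 mm above the carrier's underside (x = +23 mm, y = -50 mm in the carrier); outline 1 is next to the left bar
- cell_near_1 (a point): outline 1 of the near row: the point 6 mm above the outline's centre, where the centre of a package lying there comes to be; 16 mm above the carrier's underside (x = -23 mm, y = +50 mm in the carrier); outline 1 is next to the left bar
- cell_near_2 (a point): outline 2 of the near row: the point 6 mm above the outline's centre, where the centre of a package lying there comes to be; 16 mm above the carrier's underside (x = -23 mm, y = +0 mm in the carrier); outline 1 is next to the left bar
- cell_near_3 (a point): outline 3 of the near row: the point 6 mm above the outline's centre, where the centre of a package lying there comes to be; 16 mm above the carrier's underside (x = -23 mm, y = -50 mm in the carrier); outline 1 is next to the left bar
- gold_1: loose sealed circuit package, brass-gold all over, a flat block 30 mm (its x) by 22 mm (its y) by 12 mm high, 25 g, alike on its two flat faces (either may be up); lead stubs on the short ends stick out under 2 mm for looks only. Origin: the centre of the block, 6 mm above what it lies on; z across its flat faces. May be absent
- gold_2: loose sealed circuit package, brass-gold all over, a flat block 30 mm (its x) by 22 mm (its y) by 12 mm high, 25 g, alike on its two flat faces (either may be up); lead stubs on the short ends stick out under 2 mm for looks only. Origin: the centre of the block, 6 mm above what it lies on; z across its flat faces. May be absent
- gold_3: loose sealed circuit package, brass-gold all over, a flat block 30 mm (its x) by 22 mm (its y) by 12 mm high, 25 g, alike on its two flat faces (either may be up); lead stubs on the short ends stick out under 2 mm for looks only. Origin: the centre of the block, 6 mm above what it lies on; z across its flat faces. May be absent
- black_1: loose sealed circuit package, black all over, a flat block 30 mm (its x) by 22 mm (its y) by 12 mm high, 25 g, alike on its two flat faces (either may be up); lead stubs on the short ends stick out under 2 mm for looks only. Origin: the centre of the block, 6 mm above what it lies on; z across its flat faces. May be absent
- black_2: loose sealed circuit package, black all over, a flat block 30 mm (its x) by 22 mm (its y) by 12 mm high, 25 g, alike on its two flat faces (either may be up); lead stubs on the short ends stick out under 2 mm for looks only. Origin: the centre of the block, 6 mm above what it lies on; z across its flat faces. May be absent
- black_3: loose sealed circuit package, black all over, a flat block 30 mm (its x) by 22 mm (its y) by 12 mm high, 25 g, alike on its two flat faces (either may be up); lead stubs on the short ends stick out under 2 mm for looks only. Origin: the centre of the block, 6 mm above what it lies on; z across its flat faces. May be absent
- eye_loupe: bystander: upright black eye loupe, 37 mm across, 34 mm high; origin centre of the underside
- vial_cream: bystander: upright cream vial with white cap, 18 mm across, 38 mm high; origin centre of the underside
- tweezers_lying: bystander: black tweezers lying on the bench, 126 mm long, 12 mm wide, 9 mm high; origin centre of the underside, length along y
Not all that is in view belongs to the job. What is shaped like the gold_2 but green or pink is not meant. What is shaped like the black_2 but green or purple is not meant.

How it is judged (in metres and radians):
On the way, in this order (a step that is already met when the one before it is completed fails the run):
1. the carrier is pushed square and flush into the fence corner (gaps under 3 mm) (x of each of corner_far_left, corner_far_right in the frame of fence above -0.003 m and y of each of corner_far_left, corner_near_left in the frame of fence above -0.003 m and height (world z) of carrier below 0.003 m), for 0.3 s.
2. all packages lie in their rows on the carrier ((distance between gold_1 and cell_far_1 below 0.006 m or distance between gold_1 and cell_far_2 below 0.006 m or distance between gold_1 and cell_far_3 below 0.006 m) and angle between the x axis of each of gold_1, gold_2, gold_3, black_1, black_2, black_3 and the x axis of carrier, either way round below 0.14 rad and angle between the z axis of each of gold_1, gold_2, gold_3, black_1, black_2, black_3 and the z axis of carrier, either way round below 0.15 rad and (distance between gold_2 and cell_far_1 below 0.006 m or distance between gold_2 and cell_far_2 below 0.006 m or distance between gold_2 and cell_far_3 below 0.006 m) and (distance between gold_3 and cell_far_1 below 0.006 m or distance between gold_3 and cell_far_2 below 0.006 m or distance between gold_3 and cell_far_3 below 0.006 m) and distance between any of gold_1, gold_2, gold_3 and cell_far_1 below 0.006 m and distance between any of gold_1, gold_2, gold_3 and cell_far_2 below 0.006 m and (distance between black_1 and cell_near_1 below 0.006 m or distance between black_1 and cell_near_2 below 0.006 m or distance between black_1 and cell_near_3 below 0.006 m) and (distance between black_2 and cell_near_1 below 0.006 m or distance between black_2 and cell_near_2 below 0.006 m or distance between black_2 and cell_near_3 below 0.006 m) and (distance between black_3 and cell_near_1 below 0.006 m or distance between black_3 and cell_near_2 below 0.006 m or distance between black_3 and cell_near_3 below 0.006 m) and distance between any of black_1, black_2, black_3 and cell_near_1 below 0.006 m and distance between any of black_1, black_2, black_3 and cell_near_2 below 0.006 m), for 0.2 s.
At the end, for the whole second after the job is handed in: Carrier corners within 3 mm of the fence bars; every package flat on the carrier, its centre within 6 mm of its place over an outline of its row (gold far, black near), long side within 8 degrees of the carrier x axis; each row filled from outline 1 without gaps (all of step 1 and all of step 2); the robot touches nothing.
It fails at once if the loupe, the vial or the tweezers moved more than 20 mm (distance of any of eye_loupe, vial_cream, tweezers_lying from where it was at the start of the episode above 0.02 m).
Of gold_1, gold_2, gold_3 only 2 to 3 are there at a start; the rules pass over those that are not, and their reading is None.
Of black_1, black_2, black_3 only 2 to 3 are there at a start; the rules pass over those that are not, and their reading is None.
At some moment in a run one of gold_1, gold_2, gold_3, black_1, black_2, black_3 may be knocked a few centimetres aside while the robot is not near it.
Once in a run the grip may slacken for a moment while it holds something.
It also fails if it takes over 210 s, if anything falls off the work surface, if the arm or the gripper's body presses on something with over 40 N, if the wrist force passes 120 N, or if a joint passes its speed limit or range.

### The arm

A 6-joint arm with a two-finger parallel gripper is mounted at the origin on a cart in front of the work surface, level with it; the furniture and walls round the work are solid. World frame = base frame: x ahead of the robot, y to its left, z up, the work surface at z = 0. Lengths are in mm, angles in rad, forces in N, time in s.
With the tool pointing down it reaches from about 300 to 775 mm from the base axis. Payload 14.6 kg.
Tool frame: the origin (TCP) lies at the very end of the fingers, on their centre line; the grasp point (between the pads) lies manip.grip_depth behind it (manip.grip_depth is the distance from the TCP to the grasp point, in mm); x points along the fingers, z is the direction in which the jaws open and shut, and the axes are right-handed (so a half turn about x gives the same grasp; the last joint's range is limited). The gripper opens to 94 mm and grips with 3 to 60 N. Pads are 16 mm wide; open, the fingers measure 119 mm over their backs; the gripper's body (75 mm by 177 mm) begins 78 mm behind the grasp point.
Start: joints at [-1.257, 0.3, 1.521, -0, 1.321, -0.067], TCP at [204.407, -510.595, 205.446] pointing down, gripper open.
Joint ranges: [-3.03, 3.03], [-0.79, 2.21], [0.23, 2.52], [-1.04, 4.18], [0, 3.07], [-2.55, 2.55]. Speed limits (rad/s): [2.22, 2.22, 2.57, 3.14, 3.14, 3.14].

### API

Orientations are given as [roll, pitch, yaw] about the fixed x, y, z axes, in that order (R = Rz(yaw) Ry(pitch) Rx(roll)).
In Python, from cell import manip gives the robot as it stands.
- The arm moves only by the tool step_arm, never from a script. Its argument "commands" is one flat list of numbers, 7 for each row, row after row: the shift along the tool's x, y, z in m, then the turn, a rotation vector about the tool's x, y, z in degrees, then the finger opening in m, from 0 to 0.094. A call has 1 to 5 rows; each row shifts and turns the commanded pose from where the row before left it, along the tool's axes as they then stand; what a row does not reach is not made up. A row lasts 1/8 s, in which the tool goes at most 62.5 mm and 10.7 degrees, less where a joint would pass 70% of its speed; a pose out of reach is approached as far as the arm can. A call with a gripper value outside its range is refused whole. The fingers move at their own pace and stop on an object; "squeeze" is the grip in N (left out, the last holds). Time passes only in rows, so rows that do not move let the fingers close. It gives the time, the measured TCP pose, the force and the opening at its end, in the units of the state.
- manip.read_state(): the state, without advancing time (a new reading comes with each control period).
- manip.camera(name): name is "scene" or "top" or "wrist"; returns the picture (384x512x3 uint8, red, green, blue); there is no depth.
- manip.camera_model(name): a dict with "intrinsics" (3x3 intrinsics, pixels), "origin" and "orientation" of the camera in the world; the wrist camera has in their place "tool_from_camera" (4x4, takes a point from camera to tool coordinates, whose origin is the TCP and whose axes are the tool frame's). Camera axes: x right, y up, looking along -z (the intrinsics and any distortion apply to the point x, -y, -z); pixel columns grow to the right and rows downward; lengths in mm; the calibration is good to about 2 mm. A picture is of the moment at which its call begins: read the wrist's pose just before it. camera_model takes no time and is no camera call.
- manip.sign_off(): hands the job in, once; it reports no verdict.
Trained networks look in the newest picture that a camera, given by its name, has taken for a name from the list of things; names that differ only in an ending like _2 or _b are one class to them, and where a whole thing is asked for, a point or a joint stands for the part that bears it (a point fixed in the world has none). Each returns a list of dicts, best first, with "score" (0 to 1); they miss things now and then, are a little off and sometimes report something else, mostly with a low value. They report only what shows in the picture. A call takes as long as a camera call. They do not tell look-alikes from the thing itself.
- manip.find_in(thing, camera): "centre" ([row, column] in pixels, amid what is visible of it).
- manip.outline_of(thing, camera): "pixels" (384x512 bool, what is visible of it) and "centre" ([row, column] in pixels, amid what is visible of it).
The state is a dict: "clock": time; "joints": joint angles; "qd": joint speeds; "effort": joint torques, N m; "eef_pos": TCP position; "eef_rot": TCP orientation; "wrist_force": force on the tool from outside, world axes, zero at the start; "moment": the same for the moment, N m; "finger_gap": finger opening in mm.
Only numpy, scipy, OpenCV 4.12 (cv2) and the standard library are available. Lean on these libraries where they do the work, as an engineer would, in place of code of your own. Each camera call takes 0.05 s, during which the arm holds its last target. There are 200 camera calls.

## Working session

There is one attempt and no reset: what is moved stays moved. The work goes in short steps, Python scripts to look and compute and a tool call to move; the robot and the scene stay as the last step left them, time stands still between calls to the robot, and variables do not carry over. Pictures are saved under pics/ and viewed, about 12 in all and at most 16, crops included, and the job is handed in when it is done.

Besides the shell and the picture viewer there is one more tool, called after ">>>" as name(argument=value, ...), one argument or row to a line, values as JSON. step_arm: Moves the arm, as the interface text tells. Its arguments: {"type":"object","properties":{"commands":{"type":"array"},"squeeze":{"type":"number"}},"required":["commands"]}

```bash
ls; mkdir -p pics; python3 - <<'E'
from cell import manip
import cv2,numpy as np
np.set_printoptions(precision=4,suppress=True)
s=manip.read_state();print(s,manip.grip_depth)
a=[]
for c in("top","scene","wrist"):
    im=manip.camera(c);cv2.imwrite(f"pics/{c}0.png",im[:,:,::-1]);print(c,manip.camera_model(c))
E
```

```text
pics
{'clock': 0.0, 'joints': array([-1.2566,  0.3005,  1.5215, -0.    ,  1.3207, -0.0666]), 'qd': array([-0.0011, -0.0025,  0.0008,  0.0006,  0.001 ,  0.002 ]), 'effort': array([  0.0004, -53.1797, -35.2738,   0.0709,   0.0243,  -0.0001]), 'eef_pos': array([ 204.3278, -510.3631,  204.9102]), 'eef_rot': array([3.0775, 1.5697, 1.8875]), 'wrist_force': array([ 0.0446, -1.0057, -0.6333]), 'moment': array([0.0136, 0.0198, 0.0048]), 'finger_gap': 93.91986037693043} 18.8
top {'intrinsics': array([[472.7728,   0.    , 254.6184],
       [  0.    , 472.7728, 188.4438],
       [  0.    ,   0.    ,   1.    ]]), 'origin': array([ 507.258 ,  209.7615, 1005.1596]), 'orientation': array([ 0.0722,  0.0193, -1.5959])}
scene {'intrinsics': array([[476.4869,   0.    , 255.4767],
       [  0.    , 476.4869, 191.2389],
       [  0.    ,   0.    ,   1.    ]]), 'origin': array([-133.7522,  703.8124,  450.8506]), 'orientation': array([ 1.1464, -0.017 , -2.1978])}
wrist {'intrinsics': array([[284.1136,   0.    , 260.0122],
       [  0.    , 284.1136, 185.6548],
       [  0.    ,   0.    ,   1.    ]]), 'tool_from_camera': array([[  -0.0007,    0.2788,   -0.9604, -178.6428],
       [   0.0003,    0.9604,    0.2788,   80.6517],
       [   1.    ,   -0.0001,   -0.0007,   -0.6988],
       [   0.    ,    0.    ,    0.    ,    1.    ]])}
```

View pics/top0.png

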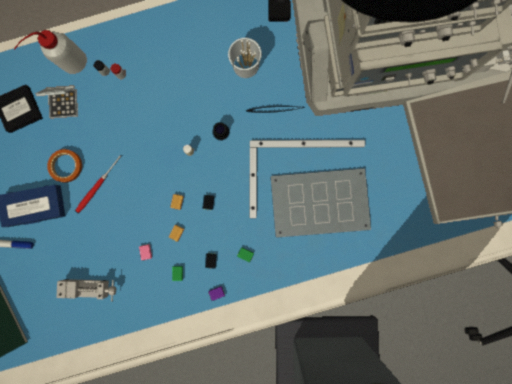

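View pics/scene0.png

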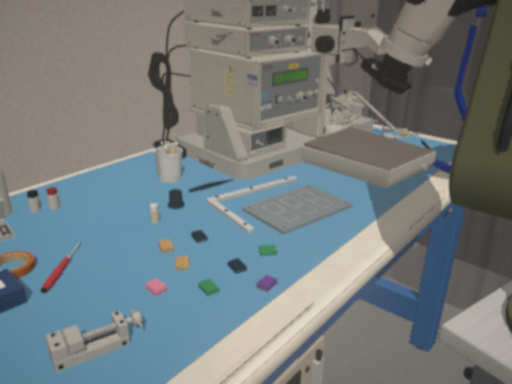

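The top view shows the carrier at (320,203) and the fence corner at about (255,145). There are two gold packages at (177,201) and (176,233), and two black at (208,202) and (211,260). The green, pink and purple ones are decoys.

```bash
cat > h.py <<'E'
from cell import manip
import cv2,numpy as np
from scipy.spatial.transform import Rotation as R
np.set_printoptions(precision=2,suppress=True)
def rot(e): return R.from_euler('xyz',e).as_matrix()
def cam(name):
    m=manip.camera_model(name);K=m['intrinsics']
    if name=='wrist':
        s=manip.read_state();T=np.eye(4);T[:3,:3]=rot(s['eef_rot']);T[:3,3]=s['eef_pos'];T=T@m['tool_from_camera']
        return K,T[:3,:3],T[:3,3]
    return K,rot(m['orientation']),np.array(m['origin'])
def p2w(c,uv,z):
    K,Rm,o=c;uv=np.atleast_2d(np.asarray(uv,float))
    d=np.c_[(uv[:,0]-K[0,2])/K[0,0],-(uv[:,1]-K[1,2])/K[1,1],-np.ones(len(uv))]@Rm.T
    return o+d*((z-o[2])/d[:,2])[:,None]
def w2p(c,p):
    K,Rm,o=c;q=(np.atleast_2d(p)-o)@Rm
    return np.c_[K[0,0]*q[:,0]/-q[:,2]+K[0,2],-K[1,1]*q[:,1]/-q[:,2]+K[1,2]]
def rect(c,mask,z):
    """centre xy, (long,short), long-axis angle deg in world, of mask projected on plane z"""
    cs,_=cv2.findContours(mask.astype(np.uint8),cv2.RETR_EXTERNAL,cv2.CHAIN_APPROX_NONE)
    k=max(cs,key=cv2.contourArea)[:,0,:]
    w=p2w(c,k,z)[:,:2].astype(np.float32)
    (x,y),(a,b),t=cv2.minAreaRect(w)
    if b>a:a,b,t=b,a,t+90
    return np.array([x,y]),(a,b),(t+90)%180-90
def line(p):
    vx,vy,x,y=cv2.fitLine(p.astype(np.float32),cv2.DIST_HUBER,0,.01,.01).ravel();return np.array([x,y]),np.array([vx,vy])
def go(p,yaw,off=None):
    """rows' totals (tool frame) to reach TCP p with tool down and tool z (jaw axis) at world angle yaw deg (mod 180)"""
    s=manip.read_state();Rm=rot(s['eef_rot'])
    y=np.radians(yaw);z=np.array([np.cos(y),np.sin(y),0]);
    if z@Rm[:,2]<0:z=-z
    x=np.array([0,0,-1.]);T=np.c_[x,np.cross(z,x),z]
    print('shift mm',Rm.T@(np.array(p)-s['eef_pos']),'turn deg',np.degrees(R.from_matrix(Rm.T@T).as_rotvec()),'j6',s['joints'][5])
E
python3 - <<'E'
from h import *
c=cam('top');im=manip.camera('top')
big=cv2.resize(im[110:310,120:390],None,fx=2.9,fy=2.9,interpolation=cv2.INTER_CUBIC)
cv2.imwrite('pics/top1.png',big[:,:,::-1])
for n,z in(('carrier',10),('gold_1',12),('black_1',12),('fence',11),('eye_loupe',34),('vial_cream',38),('tweezers_lying',9)):
    for r in manip.outline_of(n,'top')[:7]:
        try:print(n,round(r['score'],2),np.array(r['centre']),*rect(c,r['pixels'],z))
        except Exception as e:print(e)
s=manip.read_state();print(rot(s['eef_rot']))
# fence: inner edge lines from thresholded bars
hsv=cv2.cvtColor(im,cv2.COLOR_RGB2HSV)
g=(hsv[:,:,1]<40)&(hsv[:,:,2]>150)
n,l,st,_=cv2.connectedComponentsWithStats(g[135:222,245:372].astype(np.uint8));k=1+np.argmax(st[1:,4]);print(st[k])
vs,us=np.nonzero(l==k);vs+=135;us+=245
w=p2w(c,np.c_[us,vs],11)[:,:2]
far=(us>268);lf=vs>158
print('far bar',line(w[far]),'left bar',line(w[lf]))
E
```

```text
carrier 0.79 [204.5 321.5] [546.24  90.76] (202.7247314453125, 130.92694091796875) -86.76080441474915
gold_1 0.74 [275.9 176.3] [407.11 393.51] (29.063093185424805, 20.950305938720703) -0.8005294799804688
gold_1 0.54 [254.4 146.5] [453.2  460.18] (27.160619735717773, 21.05439567565918) -0.4304656982421875
gold_1 0.49 [200.1 174.3] [556.86 392.59] (28.260372161865234, 19.830089569091797) -16.82916259765625
gold_1 0.42 [231.9 177.2] [491.74 395.33] (29.832290649414062, 21.74708366394043) -27.634647369384766
black_1 0.72 [257.9 208.8] [431.34 324.07] (31.107606887817383, 20.920272827148438) -1.0905914306640625
black_1 0.66 [289.8 215.5] [363.35 312.69] (31.25746726989746, 22.137643814086914) -69.74025344848633
black_1 0.62 [252.  244.7] [442.01 250.69] (28.993627548217773, 20.41455841064453) 62.227386474609375
black_1 0.58 [202.5 208.6] [553.61 326.08] (29.50717544555664, 21.160295486450195) -1.4698104858398438
fence 0.62 [145.7 273.8] [599.52 116.94] (243.31546020507812, 165.4697265625) 88.5489501953125
eye_loupe 0.53 [128.5 216.6] [699.71 293.75] (33.68657684326172, 33.464134216308594) -1.6348724365234375
vial_cream 0.46 [146.6 187.5] [660.59 361.88] (22.588455200195312, 15.725953102111816) 51.61317443847656
[[-0.    0.93  0.37]
 [ 0.    0.37 -0.93]
 [-1.   -0.   -0.  ]]
[  5   6 101   6 563]Traceback (most recent call last):
  File "<stdin>", line 17, in <module>
  File "h.py", line 28, in line
    vx,vy,x,y=cv2.fitLine(p.astype(np.float32),cv2.DIST_HUBER,0,.01,.01).ravel();return np.array([x,y]),np.array([vx,vy])
              ~~~~~~~~~~~^^^^^^^^^^^^^^^^^^^^^^^^^^^^^^^^^^^^^^^^^^^^^^^
cv2.error: OpenCV(4.12.0) /io/opencv/modules/imgproc/src/linefit.cpp:50: error: (-215:Assertion failed) count > 0 in function 'fitLine2D_wods'
```

View pics/top1.png

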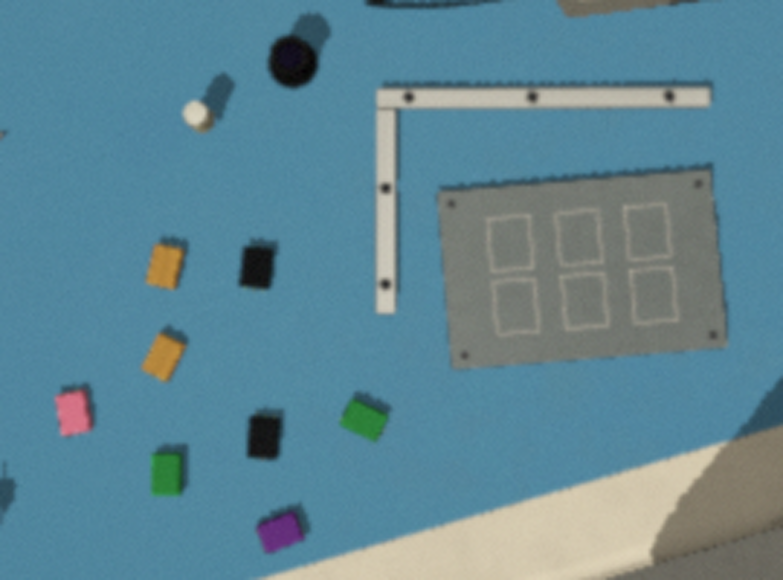

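```bash
python3 - <<'E'
from h import *
c=cam('top')
q=np.array([[396,107],[711,106],[396,313],[438,188],[710,168],[726,346],[453,368]])/2.9+[120,110]-.3
f=p2w(c,q[:3],11)[:,:2];print('fence',f)
for a,b in((0,1),(0,2)):
    d=f[a]-f[b];print(np.hypot(*d),np.degrees(np.arctan2(d[1],d[0])))
t=p2w(c,q[3:],10)[:,:2];print('tray',t,t.mean(0),[np.linalg.norm(t[i]-t[i-1]) for i in range(4)])
d=t[0]-t[1];print(np.degrees(np.arctan2(d[1],d[0]))-90)
E
```

```text
fence [[668.6  221.47]
 [662.86  -7.98]
 [518.18 225.29]]
229.52304803595092 88.56637145323349
150.46954123042914 -1.4520639259192782
tray [[608.34 192.39]
 [617.59  -5.57]
 [488.47 -11.65]
 [477.53 185.17]] [547.98  90.08] [np.float64(131.00691196616722), np.float64(198.1739165070626), np.float64(129.2626520440472), np.float64(197.11742110306525)]
2.67632358286086
```

```bash
python3 - <<'E'
from h import *
go([440,88,150],88.55)
E
```

```text
shift mm [  55.44  441.2  -468.14] turn deg [23.27 -0.    0.  ] j6 -0.06662155272981544
```

>>> step_arm(
  commands=[0.0037, 0.0294, -0.0312, 0, 0, 0, 0.094, 0.0037, 0.0294, -0.0312, 0, 0, 0, 0.094, 0.0037, 0.0294, -0.0312, 0, 0, 0, 0.094, 0.0037, 0.0294, -0.0312, 0, 0, 0, 0.094, 0.0037, 0.0294, -0.0312, 0, 0, 0, 0.094],
)

```text
clock: 1.18
eef_pos: [283.2, -309.9, 187.0]
eef_rot: [0.357, 1.57, -0.834]
wrist_force: [0.6, 0.5, 0.9]
finger_gap: 94.1
```

>>> step_arm(
  commands=[0.0037, 0.0294, -0.0312, 0, 0, 0, 0.094, 0.0037, 0.0294, -0.0312, 0, 0, 0, 0.094, 0.0037, 0.0294, -0.0312, 0, 0, 0, 0.094, 0.0037, 0.0294, -0.0312, 0, 0, 0, 0.094, 0.0037, 0.0294, -0.0312, 0, 0, 0, 0.094],
)

```text
clock: 1.8
eef_pos: [361.8, -110.4, 168.6]
eef_rot: [0.803, 1.57, -0.387]
wrist_force: [0.5, 0.8, -0.5]
finger_gap: 93.8
```

>>> step_arm(
  commands=[0.0037, 0.0294, -0.0312, 0, 0, 0, 0.094, 0.0037, 0.0294, -0.0312, 0, 0, 0, 0.094, 0.0037, 0.0294, -0.0312, 0, 0, 0, 0.094, 0.0037, 0.0294, -0.0312, 0, 0, 0, 0.094, 0.0037, 0.0294, -0.0312, 0, 0, 0, 0.094],
)

```text
clock: 2.42
eef_pos: [440.3, 89.3, 150.0]
eef_rot: [1.22, 1.57, 0.03]
wrist_force: [1.3, -0.4, 0.6]
finger_gap: 94.0
```

>>> step_arm(
  commands=[0, 0, 0, 7.75, 0, 0, 0.094, 0, 0, 0, 7.75, 0, 0, 0.094, 0, 0, 0, 7.75, 0, 0, 0.094, 0, 0, 0, 0, 0, 0, 0.094],
)

```text
clock: 2.92
eef_pos: [439.9, 87.8, 150.0]
eef_rot: [1.685, 1.571, 0.09]
wrist_force: [-0.1, -0.7, 0.1]
finger_gap: 94.1
```

```bash
python3 - <<'E'
from h import *
s=manip.read_state();print(s['eef_pos'],s['clock'],rot(s['eef_rot']),s['wrist_force'])
go([440,88,6],88.55)
c=cam('wrist');im=manip.camera('wrist');cv2.imwrite('pics/w1.png',im[:,:,::-1])
for r in manip.outline_of('carrier','wrist')[:2]: print(r['score'],rect(c,r['pixels'],10))
E
```

```text
[439.9   87.8  150.04] 2.925 [[ 0.    1.   -0.02]
 [ 0.   -0.02 -1.  ]
 [-1.    0.   -0.  ]] [-0.14 -0.66  0.11]
shift mm [144.04   0.07  -0.2 ] turn deg [ 0.07 -0.   -0.01] j6 1.7102350773115294
0.93 (array([547.06,  89.5 ]), (199.97174072265625, 131.75392150878906), -86.79782629013062)
```

View pics/w1.png

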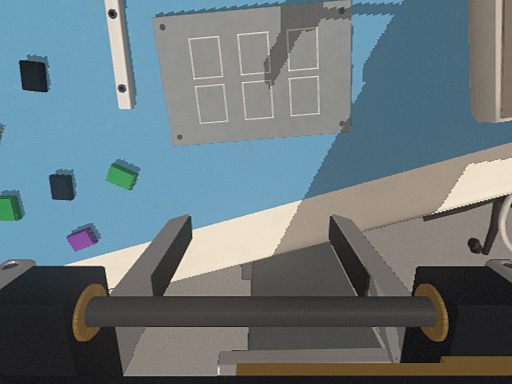

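>>> step_arm(
  commands=[0.048, 0.008, 0, 0, 0, 0, 0.094, 0.048, 0.008, 0, 0, 0, 0, 0.094, 0.04, 0.008, 0, 0, 0, 0, 0.094, 0.0085, 0, 0, 0, 0, 0, 0.094, 0, 0, 0, 0, 0, 0, 0.094],
)

```text
clock: 3.65
eef_pos: [463.9, 87.2, 6.0]
eef_rot: [-1.689, 1.571, 3.0]
wrist_force: [-0.3, 0.1, -0.1]
finger_gap: 94.2
```

>>> step_arm(
  commands=[0, 0.008, 0, 0, 0, 0, 0.094, 0, 0.01, 0, 0, 0, 0, 0.094, 0, 0.01, 0, 0, 0, 0, 0.094, 0, 0.01, 0, 0, 0, 0, 0.094, 0, 0.01, 0, 0, 0, 0, 0.094],
)

```text
clock: 4.28
eef_pos: [512.3, 86.0, 6.2]
eef_rot: [-1.571, 1.57, 3.116]
wrist_force: [-7.9, -0.0, 7.1]
finger_gap: 93.8
```

```bash
python3 - <<'E'
from h import *
s=manip.read_state();print(s['eef_pos'],s['wrist_force'])
c=cam('wrist');im=manip.camera('wrist');cv2.imwrite('pics/w2.png',im[:,:,::-1])
for r in manip.outline_of('carrier','wrist')[:2]: print(r['score'],rect(c,r['pixels'],10))
c=cam('top');manip.camera('top')
for r in manip.outline_of('carrier','top')[:2]: print(r['score'],rect(c,r['pixels'],10))
E
```

```text
[512.3   85.99   6.18] [-7.91 -0.04  7.11]
0.87 (array([583.99,  83.59]), (198.19007873535156, 124.32936096191406), 88.56573486328125)
0.76 (array([586.61,  84.78]), (198.3748779296875, 129.1833038330078), 88.39812469482422)
```

View pics/w2.png

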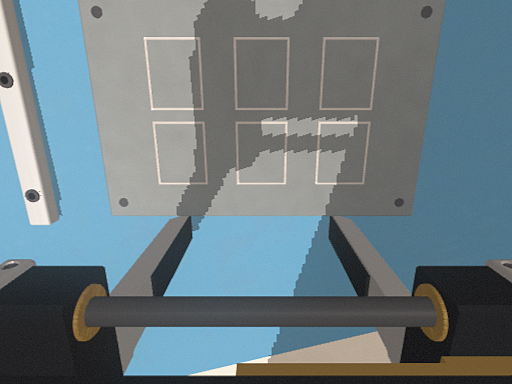

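>>> step_arm(
  commands=[0, 0.006, 0, 0, 0, 0, 0.094, 0, 0.004, 0, 0, 0, 0, 0.094, 0, 0.002, 0, 0, 0, 0, 0.094, 0, 0.0, 0, 0, 0, 0, 0.094],
)

```text
clock: 4.97
eef_pos: [523.8, 85.7, 5.6]
eef_rot: [-1.496, 1.57, -3.092]
wrist_force: [-4.2, -0.3, 4.5]
finger_gap: 94.0
```

>>> step_arm(
  commands=[0, 0.001, 0, 0, 0, 0, 0.094, 0, 0.001, 0, 0, 0, 0, 0.094],
)

```text
clock: 5.22
eef_pos: [525.5, 85.7, 5.5]
eef_rot: [-1.506, 1.569, -3.102]
wrist_force: [-6.7, 0.0, 5.2]
finger_gap: 94.0
```

>>> step_arm(
  commands=[0, 0.001, 0, 0, 0, 0, 0.094, 0, 0.001, 0, 0, 0, 0, 0.094],
)

```text
clock: 5.48
eef_pos: [527.3, 85.6, 5.5]
eef_rot: [-1.51, 1.569, -3.106]
wrist_force: [-12.0, 0.4, 7.9]
finger_gap: 94.1
```

>>> step_arm(
  commands=[0, 0.001, 0, 0, 0, 0, 0.094, 0, 0, 0, 0, 0, 0, 0.094],
)

```text
clock: 5.72
eef_pos: [527.4, 85.6, 5.4]
eef_rot: [-1.512, 1.567, -3.108]
wrist_force: [-13.6, -0.4, 11.9]
finger_gap: 93.9
```

```bash
python3 - <<'E'
from h import *
s=manip.read_state();print(s['eef_pos'],s['wrist_force'])
c=cam('top');im=manip.camera('top');cv2.imwrite('pics/top2.png',cv2.resize(im[120:250,230:400],None,fx=4.5,fy=4.5,interpolation=cv2.INTER_CUBIC)[:,:,::-1])
for r in manip.outline_of('carrier','top')[:2]: print(r['score'],rect(c,r['pixels'],10))
# plan: back off, lift, go to the right side; jaw along fence x
ex=np.array([np.cos(np.radians(-1.45)),np.sin(np.radians(-1.45))]);ey=np.array([-ex[1],ex[0]])
C=np.array([668.6,221.5])
print('home right-mid',C-65*ex-200*ey)
E
```

```text
[527.4   85.62   5.45] [-13.63  -0.39  11.91]
0.93 (array([601.86,  83.72]), (203.58148193359375, 127.41754913330078), 89.31682586669922)
home right-mid [598.56  23.21]
```

View pics/top2.png

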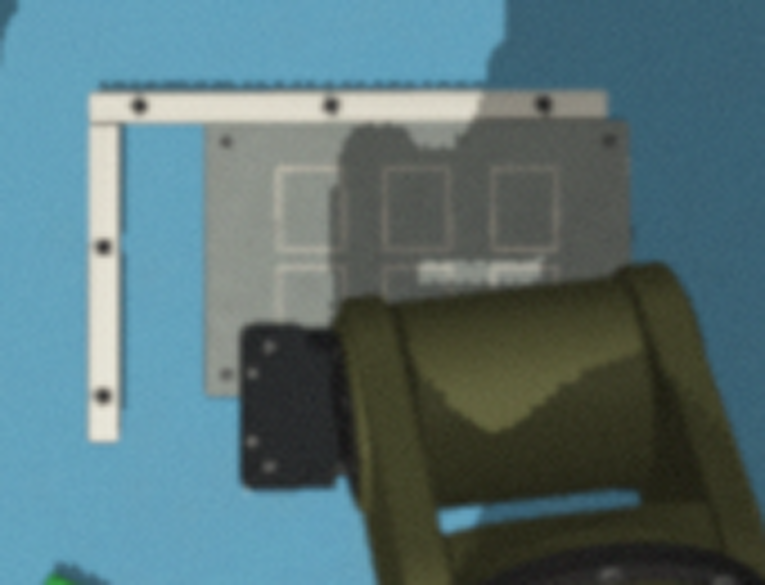

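>>> step_arm(
  commands=[0, -0.012, 0, 0, 0, 0, 0.094, -0.05, 0, 0, 0, 0, 0, 0.094, -0.045, 0, 0, 0, 0, 0, 0.094, 0, 0.026, 0.044, 0, 0, 0, 0.094, 0, 0.03, 0.044, 0, 0, 0, 0.094],
)

```text
clock: 6.45
eef_pos: [571.5, -4.4, 101.5]
eef_rot: [1.508, 1.568, -0.087]
wrist_force: [0.1, 0.5, -0.3]
finger_gap: 94.1
```

>>> step_arm(
  commands=[0, 0.027, 0.043, -10, 0, 0, 0.094, 0, 0, 0, -10, 0, 0, 0.094, 0, 0, 0, -10, 0, 0, 0.094, 0, 0, 0, -10, 0, 0, 0.094, 0, 0, 0, -10, 0, 0, 0.094],
)

```text
clock: 7.08
eef_pos: [596.6, -47.2, 100.5]
eef_rot: [0.47, 1.57, -0.247]
wrist_force: [-0.2, 0.6, -0.1]
finger_gap: 94.2
```

>>> step_arm(
  commands=[0, 0, 0, -10, 0, 0, 0.094, 0, 0, 0, -10, 0, 0, 0.094, 0, 0, 0, -10, 0, 0, 0.094, 0, 0, 0, -10, 0, 0, 0.094, 0, 0, 0, 0, 0, 0, 0.094],
)

```text
clock: 7.7
eef_pos: [596.6, -47.2, 100.5]
eef_rot: [-0.173, 1.57, -0.199]
wrist_force: [0.4, -0.1, -0.1]
finger_gap: 93.7
```

```bash
python3 - <<'E'
from h import *
s=manip.read_state();print(s['eef_pos'],s['clock'],rot(s['eef_rot']),s['wrist_force'])
go([597,-45,6],-1.45)
c=cam('wrist');im=manip.camera('wrist');cv2.imwrite('pics/w3.png',im[:,:,::-1])
for r in manip.outline_of('carrier','wrist')[:2]: print(r['score'],rect(c,r['pixels'],10))
E
```

```text
[596.57 -47.19 100.46] 7.7 [[ 0.    0.03  1.  ]
 [-0.    1.   -0.03]
 [-1.   -0.    0.  ]] [ 0.43 -0.07 -0.14]
shift mm [94.46  2.21  0.32] turn deg [-0.04  0.03  0.01] j6 -0.11402641989426392
0.88 (array([600.47,  50.12]), (132.7372589111328, 130.24366760253906), 88.57234191894531)
```

View pics/w3.png

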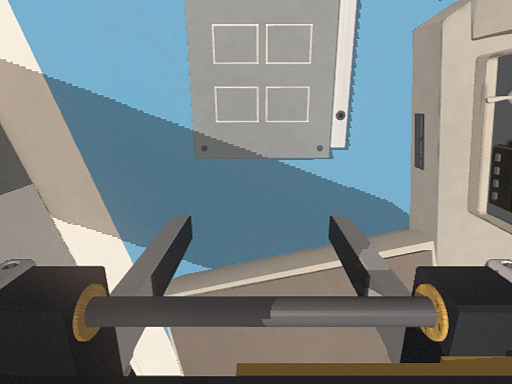

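>>> step_arm(
  commands=[0.02, 0.017, -0.004, 0, 0, 0, 0.094, 0.035, 0, 0, 0, 0, 0, 0.094, 0.0345, 0, 0, 0, 0, 0, 0.094, 0.005, 0, 0, 0, 0, 0, 0.094, 0, 0, 0, 0, 0, 0, 0.094],
)

```text
clock: 8.43
eef_pos: [593.4, -30.2, 6.8]
eef_rot: [-0.071, 1.57, -0.098]
wrist_force: [0.3, -0.3, 0.4]
finger_gap: 94.1
```

>>> step_arm(
  commands=[0, 0.006, 0, 0, 0, 0, 0.094, 0, 0.008, 0, 0, 0, 0, 0.094, 0, 0.008, 0, 0, 0, 0, 0.094, 0, 0.008, 0, 0, 0, 0, 0.094, 0, 0.005, 0, 0, 0, 0, 0.094],
)

```text
clock: 9.05
eef_pos: [594.6, 5.1, 7.3]
eef_rot: [-0.36, 1.568, -0.385]
wrist_force: [0.3, -4.8, 4.1]
finger_gap: 94.0
```

```bash
python3 - <<'E'
from h import *
s=manip.read_state();print(s['eef_pos'],s['wrist_force'])
c=cam('top');im=manip.camera('top');cv2.imwrite('pics/top3.png',cv2.resize(im[120:250,230:400],None,fx=4.5,fy=4.5,interpolation=cv2.INTER_CUBIC)[:,:,::-1])
for r in manip.outline_of('carrier','top')[:2]: print(r['score'],rect(c,r['pixels'],10))
E
```

```text
[594.63   5.1    7.28] [ 0.35 -4.83  4.06]
0.6 (array([601.7 , 115.01]), (199.8289794921875, 129.81283569335938), 87.5700912475586)
```

>>> step_arm(
  commands=[0.001, 0.004, 0, 0, 0, 0, 0.094, 0, 0.003, 0, 0, 0, 0, 0.094, 0, 0, 0, 0, 0, 0, 0.094],
)

```text
clock: 9.52
eef_pos: [594.7, 11.8, 5.8]
eef_rot: [-0.249, 1.569, -0.274]
wrist_force: [0.5, -4.9, 3.3]
finger_gap: 94.1
```

>>> step_arm(
  commands=[0, 0.001, 0, 0, 0, 0, 0.094, 0, 0.001, 0, 0, 0, 0, 0.094],
)

```text
clock: 9.78
eef_pos: [594.6, 13.5, 5.8]
eef_rot: [-0.413, 1.569, -0.438]
wrist_force: [-0.2, -5.9, 5.9]
finger_gap: 93.7
```

>>> step_arm(
  commands=[0, 0.001, 0, 0, 0, 0, 0.094, 0, 0, 0, 0, 0, 0, 0.094],
)

```text
clock: 10.02
eef_pos: [594.7, 14.4, 5.8]
eef_rot: [-0.48, 1.569, -0.505]
wrist_force: [0.2, -6.3, 5.0]
finger_gap: 94.3
```

>>> step_arm(
  commands=[0, 0.001, 0, 0, 0, 0, 0.094, 0, 0, 0, 0, 0, 0, 0.094],
)

```text
clock: 10.28
eef_pos: [594.7, 14.6, 5.8]
eef_rot: [-0.885, 1.568, -0.91]
wrist_force: [-0.2, -12.5, 5.6]
finger_gap: 93.9
```

>>> step_arm(
  commands=[0, 0.001, 0, 0, 0, 0, 0.094, 0, 0, 0, 0, 0, 0, 0.094],
)

```text
clock: 10.52
eef_pos: [594.7, 14.8, 5.8]
eef_rot: [-1.098, 1.567, -1.123]
wrist_force: [-0.7, -18.2, 5.4]
finger_gap: 94.2
```

```bash
python3 - <<'E'
from h import *
s=manip.read_state();print(s['eef_pos'],s['wrist_force'])
c=cam('top');im=manip.camera('top');cv2.imwrite('pics/top3.png',cv2.resize(im[120:250,230:400],None,fx=4.5,fy=4.5,interpolation=cv2.INTER_CUBIC)[:,:,::-1])
for r in manip.outline_of('carrier','top')[:2]: print(r['score'],rect(c,r['pixels'],10))
E
```

```text
[594.72  14.8    5.8 ] [ -0.7  -18.18   5.43]
0.96 (array([601.58, 125.5 ]), (198.01031494140625, 128.70840454101562), 89.28778839111328)
```

View pics/top3.png

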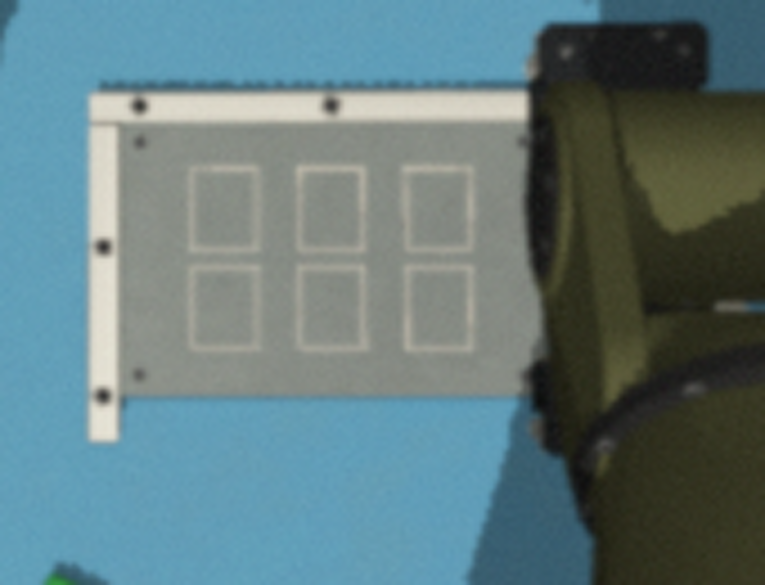

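>>> step_arm(
  commands=[0, -0.01, 0, 0, 0, 0, 0.094, -0.05, 0, 0, 0, 0, 0, 0.05, -0.05, 0, 0, 0, 0, 0, 0.05, -0.044, 0, 0, 0, 0, 0, 0.05, 0, 0, 0, 0, 0, 0, 0.05],
)

```text
clock: 11.25
eef_pos: [595.2, 7.2, 152.5]
eef_rot: [0.081, 1.565, 0.056]
wrist_force: [0.7, 0.2, -0.2]
finger_gap: 57.5
```

```bash
python3 - <<'E'
from h import *
s=manip.read_state();print(s['eef_pos'],s['clock'])
go([520,360,180],88.55)
c=cam('top');manip.camera('top')
for n,z in(('gold_1',12),('black_1',12)):
    for r in manip.outline_of(n,'top')[:7]:
        print(n,round(r['score'],2),np.array(r['centre']),*rect(c,r['pixels'],z))
E
```

```text
[595.19   7.18 152.48] 11.25
shift mm [-27.85 350.85 -83.76] turn deg [-89.97   0.28   0.24] j6 -0.025133136899535127
gold_1 0.72 [274.2 174.2] [406.15 394.57] (31.013151168823242, 23.035776138305664) -0.8005142211914062
gold_1 0.56 [252.4 146. ] [452.21 460.19] (29.458879470825195, 22.21352195739746) 10.879634857177734
gold_1 0.48 [232.2 175. ] [490.86 393.66] (27.963836669921875, 19.850967407226562) -27.63735580444336
gold_1 0.44 [201.1 173.4] [556.54 393.23] (30.551700592041016, 23.714338302612305) -12.76763916015625
black_1 0.59 [251.8 241.9] [442.42 250.48] (32.6778564453125, 25.060184478759766) 62.21949005126953
black_1 0.58 [289.  214.8] [364.23 313.54] (31.5487003326416, 22.736907958984375) -73.07711601257324
black_1 0.46 [260.1 206. ] [432.37 324.05] (29.051076889038086, 20.92028045654297) -1.0906600952148438
black_1 0.44 [205.1 208. ] [552.93 326.61] (31.852497100830078, 22.41032600402832) -9.134201049804688
black_1 0.38 [180.6 303.1] [600.31 124.8 ] (198.13014221191406, 129.03436279296875) 88.38382720947266
```

>>> step_arm(
  commands=[-0.0035, 0.044, -0.0105, 0, 0, 0, 0.05, -0.0035, 0.044, -0.0105, 0, 0, 0, 0.05, -0.0035, 0.044, -0.0105, 0, 0, 0, 0.05, -0.0035, 0.044, -0.0105, 0, 0, 0, 0.05, -0.0035, 0.044, -0.0105, 0, 0, 0, 0.05],
)

```text
clock: 12.02
eef_pos: [545.9, 229.5, 164.9]
eef_rot: [-2.867, 1.568, -2.892]
wrist_force: [0.4, 0.0, 0.3]
finger_gap: 50.1
```

>>> step_arm(
  commands=[-0.0035, 0.044, -0.0105, 0, 0, 0, 0.05, -0.0035, 0.044, -0.0105, 0, 0, 0, 0.05, -0.0035, 0.044, -0.0105, 0, 0, 0, 0.05, 0, 0, 0, -10, 0, 0, 0.05, 0, 0, 0, -10, 0, 0, 0.05],
)

```text
clock: 12.65
eef_pos: [517.9, 361.3, 174.9]
eef_rot: [-2.986, 1.568, -2.656]
wrist_force: [-0.2, 0.1, -0.1]
finger_gap: 50.3
```

>>> step_arm(
  commands=[0, 0, 0, -10, 0, 0, 0.05, 0, 0, 0, -10, 0, 0, 0.05, 0, 0, 0, -10, 0, 0, 0.05, 0, 0, 0, -10, 0, 0, 0.05, 0, 0, 0, -10, 0, 0, 0.05],
)

```text
clock: 13.28
eef_pos: [518.2, 360.7, 175.0]
eef_rot: [2.418, 1.568, -2.662]
wrist_force: [0.4, 0.5, 0.3]
finger_gap: 49.8
```

>>> step_arm(
  commands=[0, 0, 0, -10, 0, 0, 0.05, 0, 0, 0, -10, 0, 0, 0.05, 0, 0, 0, 0, 0, 0, 0.05],
)

```text
clock: 13.65
eef_pos: [518.3, 360.7, 175.4]
eef_rot: [2.074, 1.568, -2.665]
wrist_force: [-0.0, 0.6, 1.0]
finger_gap: 50.0
```

```bash
cat > see.py <<'E'
from h import *
import sys
def see(names=(('gold_1',12),('black_1',12)),save=None):
    s=manip.read_state();print(s['eef_pos'],round(s['clock'],1),'gap',round(s['finger_gap'],1),'F',s['wrist_force'])
    c=cam('wrist');im=manip.camera('wrist')
    if save:cv2.imwrite(save,im[:,:,::-1])
    for n,z in names:
        for r in manip.outline_of(n,'wrist')[:7]:
            p=r['pixels'];rr=rect(c,p,z);col=np.median(im[p],axis=0)
            print(n,round(r['score'],2),np.array(r['centre']).round(),rr[0],np.round(rr[1]),round(rr[2],1),'rgb',col)
E
python3 - <<'E'
from see import *
see(save='pics/w4.png')
E
```

```text
[518.3  360.72 175.38] 13.7 gap 50.0 F [-0.01  0.61  0.99]
gold_1 0.88 [147. 290.] [489.38 395.43] [31. 22.] -28.1 rgb [200. 151.  92.]
gold_1 0.87 [ 73. 287.] [406.64 394.34] [29. 21.] -1.5 rgb [ 65. 149.  89.]
gold_1 0.68 [201. 289.] [553.95 393.39] [31. 23.] -13.9 rgb [199.  150.5  90. ]
gold_1 0.6 [115. 344.] [451.49 459.21] [31. 24.] 9.8 rgb [230. 133. 156.]
black_1 0.63 [ 35. 213.] [364.25 313.95] [30. 23.] -69.0 rgb [126.  71. 148.]
black_1 0.58 [ 99. 228.] [430.22 324.7 ] [31. 22.] -1.5 rgb [43. 55. 63.]
black_1 0.58 [111. 163.] [441.71 253.08] [31. 22.] 61.9 rgb [ 61.  144.5  86. ]
black_1 0.34 [231.  82.] [598.42 125.96] [199. 130.] 88.6 rgb [141. 140. 136.]
```

View pics/w4.png

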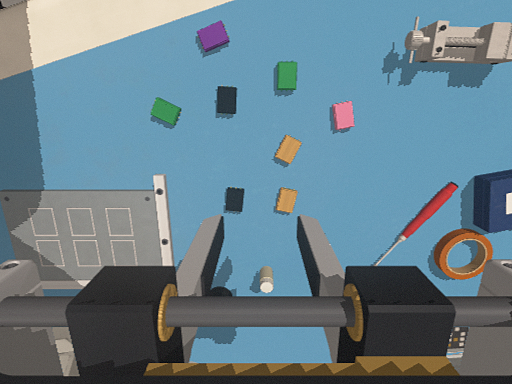

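```bash
python3 - <<'E'
from h import *
go([554,393.3,50],76)
E
```

```text
shift mm [126.15 -34.65  33.53] turn deg [12.36 -0.04 -0.05] j6 -0.9922291584451497
```

>>> step_arm(
  commands=[0.042, -0.0116, 0.0112, 0, 0, 0, 0.05, 0.042, -0.0116, 0.0112, 0, 0, 0, 0.05, 0.042, -0.0115, 0.0112, 6.2, 0, 0, 0.05, 0, 0, 0, 6.2, 0, 0, 0.05, 0, 0, 0, 0, 0, 0, 0.05],
)

```text
clock: 14.42
eef_pos: [554.1, 393.6, 50.3]
eef_rot: [2.299, 1.57, -2.656]
wrist_force: [0.4, -0.3, -0.4]
finger_gap: 50.1
```

```bash
python3 - <<'E'
from see import *
see((('gold_1',12),),save='pics/w5.png')
go([554,393.3,3.5],76)
E
```

```text
[554.12 393.61  50.33] 14.4 gap 50.1 F [ 0.35 -0.28 -0.39]
gold_1 0.75 [ 17. 210.] [411.82 394.76] [24. 23.] -4.1 rgb [ 62. 150.  80.]
gold_1 0.71 [ 54. 319.] [452.49 460.3 ] [30. 22.] 8.9 rgb [235. 140. 163.]
gold_1 0.68 [207. 261.] [555.06 394.28] [31. 21.] -13.1 rgb [202. 152.  90.]
shift mm [47.99  0.33 -0.53] turn deg [0.24 0.03 0.03] j6 -0.7670334278748319
```

View pics/w5.png

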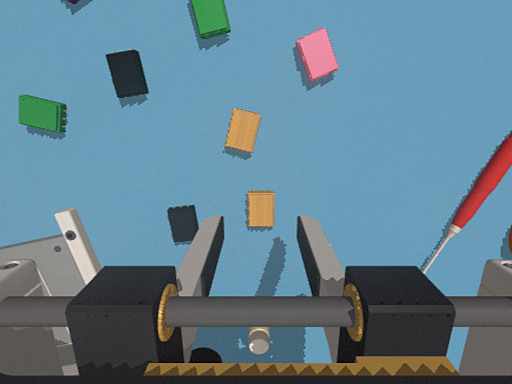

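>>> step_arm(
  commands=[0.024, -0.001, 0, 0, 0, 0, 0.05, 0.0225, 0, 0, 0, 0, 0, 0.05, 0, 0, 0, 0, 0, 0, 0.01, 0, 0, 0, 0, 0, 0, 0.01, 0, 0, 0, 0, 0, 0, 0.01],
  squeeze=25,
)

```text
clock: 15.15
eef_pos: [555.7, 393.7, 5.5]
eef_rot: [-0.749, 1.569, 0.58]
wrist_force: [0.3, -0.1, 0.5]
finger_gap: 23.5
```

>>> step_arm(
  commands=[0, 0, 0, 0, 0, 0, 0.01, 0, 0, 0, 0, 0, 0, 0.01, -0.04, 0, 0, 0, 0, 0, 0.01, -0.04, 0, 0, 0, 0, 0, 0.01, 0, 0, 0, 0, 0, 0, 0.01],
)

```text
clock: 15.78
eef_pos: [556.5, 394.2, 88.1]
eef_rot: [-0.765, 1.565, 0.565]
wrist_force: [0.2, -0.2, -0.4]
finger_gap: 21.9
```

```bash
python3 - <<'E'
from see import *
see((('gold_1',12),('carrier',10)),save='pics/w6.png')
ex=np.array([np.cos(np.radians(-1.45)),np.sin(np.radians(-1.45))]);ey=np.array([-ex[1],ex[0]])
T=np.array([601.0,123.1])
for n,a,b in(('f1',23,50),('f2',23,0),('n1',-23,50),('n2',-23,0)):print(n,T+a*ex+b*ey)
p=T+23*ex+50*ey
go([*p,85],88.55)
E
```

```text
[556.46 394.22  88.12] 15.8 gap 21.9 F [ 0.22 -0.25 -0.41]
gold_1 0.97 [ 59. 308.] [451.99 460.07] [31. 22.] 8.5 rgb [233. 137. 160.]
gold_1 0.88 [126. 242.] [490.68 395.63] [31. 23.] -27.4 rgb [199. 151.  91.]
gold_1 0.69 [228. 258.] [592.24 386.22] [47. 32.] -13.9 rgb [197. 148.  84.]
gold_1 0.68 [ 20. 214.] [407.73 394.82] [31. 22.] -2.1 rgb [ 62. 148.  81.]
gold_1 0.21 [256.  66.] [581.21 173.96] [106.  94.] 88.6 rgb [140. 140. 136.]
carrier 0.8 [256.  65.] [582.26 172.37] [107.  95.] 88.5 rgb [140. 140. 136.]
f1 [625.26 172.5 ]
f2 [623.99 122.52]
n1 [579.27 173.67]
n2 [578.01 123.68]
shift mm [  -1.6  -121.18 -197.35] turn deg [-12.38  -0.06  -0.07] j6 -0.7668012178311341
```

>>> step_arm(
  commands=[0, -0.0242, -0.0395, 0, 0, 0, 0.01, 0, -0.0242, -0.0395, 0, 0, 0, 0.01, 0, -0.0242, -0.0395, 0, 0, 0, 0.01, 0, -0.0242, -0.0395, 0, 0, 0, 0.01, 0, -0.0243, -0.0394, 0, 0, 0, 0.01],
)

```text
clock: 16.55
eef_pos: [625.3, 171.1, 82.9]
eef_rot: [2.022, 1.568, -2.932]
wrist_force: [0.2, 2.0, -0.2]
finger_gap: 21.4
```

>>> step_arm(
  commands=[0, 0, 0, -6.2, 0, 0, 0.01, 0, 0, 0, -6.2, 0, 0, 0.01, 0, 0, 0, 0, 0, 0, 0.01],
)

```text
clock: 16.92
eef_pos: [625.1, 172.5, 83.1]
eef_rot: [1.811, 1.569, -2.928]
wrist_force: [-0.5, -0.6, -0.1]
finger_gap: 21.4
```

```bash
python3 - <<'E'
from see import *
see((('carrier',10),('cell_far_1',10),('gold_1',90)),save='pics/w7.png')
E
```

```text
[625.1  172.53  83.09] 16.9 gap 21.4 F [-0.49 -0.63 -0.14]
carrier 0.55 [160. 201.] [601.47 124.52] [200. 130.] 88.6 rgb [148. 148. 143.]
cell_far_1 0.9 [159. 200.] [600.97 124.23] [199. 129.] 88.6 rgb [148. 148. 143.]
gold_1 0.66 [229. 262.] [623.21 173.05] [32. 22.] -2.2 rgb [208. 155.  86.]
```

View pics/w7.png

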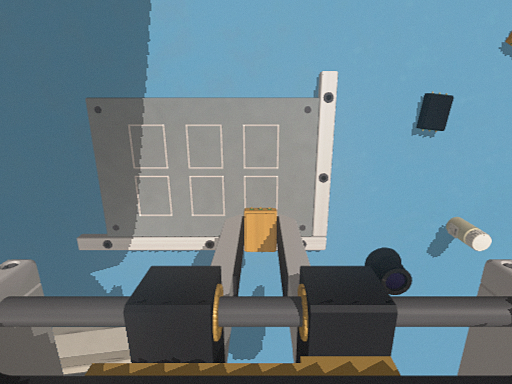

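```bash
cat >> see.py <<'E'
def cells(img='wrist'):
    """find white cell outlines in newest view -> tray centre estimate"""
    c=cam(img);im=manip.camera(img)
    r=manip.outline_of('carrier',img)[0]
    g=cv2.cvtColor(im,cv2.COLOR_RGB2GRAY).astype(np.float32)
    d=g-cv2.medianBlur(cv2.cvtColor(im,cv2.COLOR_RGB2GRAY),21).astype(np.float32)
    m=((d>18)).astype(np.uint8)
    cs,h=cv2.findContours(m,cv2.RETR_CCOMP,cv2.CHAIN_APPROX_NONE)
    for k,hh in zip(cs,h[0]):
        if hh[3]>=0 and cv2.contourArea(k)>300:
            w=p2w(c,k[:,0,:],10)[:,:2].astype(np.float32);q=cv2.minAreaRect(w)
            if 25<min(q[1]) and max(q[1])<45:print('cell',np.array(q[0]),np.array(q[1]),round(q[2],1))
E
python3 - <<'E'
from see import *
cells()
E
```

```text
Traceback (most recent call last):
  File "see.py", line 14, in cells
    r=manip.outline_of('carrier',img)[0]
      ~~~~~~~~~~~~~~~~~~~~~~~~~~~~~~~^^^
IndexError: list index out of range
```

```bash
sed -i "/r=manip.outline_of('carrier',img)\[0\]/d" see.py; python3 - <<'E'
from see import *
cells()
E
```

```text
cell [624.4  123.29] [29.93 38.32] 88.6
cell [579.43 174.64] [29.83 37.37] 88.5
cell [578.58 124.48] [29.88 36.53] 88.5
```

>>> step_arm(
  commands=[0.03, -0.002, 0, 0, 0, 0, 0.01, 0.027, 0, 0, 0, 0, 0, 0.01, 0.008, 0, 0, 0, 0, 0, 0.01, 0.004, 0, 0, 0, 0, 0, 0.01, 0, 0, 0, 0, 0, 0, 0.01],
)

```text
clock: 17.9
eef_pos: [628.0, 172.8, 16.2]
eef_rot: [-1.341, 1.57, 0.205]
wrist_force: [-0.5, 0.2, -0.6]
finger_gap: 21.4
```

```bash
python3 - <<'E'
from see import *
see((('gold_1',22),))
cells()
E
```

```text
[627.99 172.79  16.22] 17.9 gap 21.4 F [-0.51  0.18 -0.57]
gold_1 0.82 [227. 260.] [626.3  173.46] [32. 22.] -1.4 rgb [202. 150.  82.]
cell [579.84 174.43] [29.9  37.26] 88.6
cell [578.61 124.48] [29.7  37.27] 88.6
cell [577.06  74.56] [29.76 37.9 ] 88.6
```

>>> step_arm(
  commands=[0.001, 0, 0, 0, 0, 0, 0.01, 0, 0, 0, 0, 0, 0, 0.01],
)

```text
clock: 18.3
eef_pos: [628.0, 172.8, 15.4]
eef_rot: [-1.361, 1.57, 0.185]
wrist_force: [-1.2, -0.4, 5.9]
finger_gap: 21.4
```

>>> step_arm(
  commands=[0.001, 0, 0, 0, 0, 0, 0.01, 0, 0, 0, 0, 0, 0, 0.01],
)

```text
clock: 18.55
eef_pos: [628.0, 172.8, 15.4]
eef_rot: [-1.385, 1.569, 0.161]
wrist_force: [-7.4, -1.9, 15.5]
finger_gap: 21.5
```

>>> step_arm(
  commands=[-0.001, 0, 0, 0, 0, 0, 0.01, 0, 0, 0, 0, 0, 0, 0.036, 0, 0, 0, 0, 0, 0, 0.036, -0.03, 0, 0, 0, 0, 0, 0.036, -0.04, 0, 0, 0, 0, 0, 0.036],
)

```text
clock: 19.18
eef_pos: [627.0, 172.6, 84.1]
eef_rot: [1.813, 1.568, -2.924]
wrist_force: [-1.0, 0.6, -0.6]
finger_gap: 35.8
```

```bash
python3 - <<'E'
from see import *
see((('gold_1',22),('carrier',10)))
cells()
go([489.8,395.5,90],62)
E
```

```text
[627.01 172.56  84.14] 19.2 gap 35.8 F [-1.01  0.59 -0.56]
gold_1 0.64 [198. 259.] [625.88 173.58] [31. 21.] -2.0 rgb [211. 158.  88.]
carrier 0.56 [160. 201.] [601.28 124.75] [200. 129.] 88.6 rgb [148. 147. 143.]
cell [624.46 123.27] [29.91 36.41] 88.6
cell [579.45 174.5 ] [30.08 37.39] 88.6
cell [578.21 124.45] [29.85 37.39] 88.6
shift mm [ -5.39 143.47 219.26] turn deg [26.57  0.02  0.04] j6 -1.3335582567922093
```

>>> step_arm(
  commands=[-0.001, 0.0287, 0.0438, 0, 0, 0, 0.05, -0.001, 0.0287, 0.0438, 0, 0, 0, 0.05, -0.001, 0.0287, 0.0438, 0, 0, 0, 0.05, 0, 0.0287, 0.0438, 0, 0, 0, 0.05, 0, 0.0287, 0.0438, 0, 0, 0, 0.05],
)

```text
clock: 20.0
eef_pos: [488.1, 396.2, 85.9]
eef_rot: [2.21, 1.569, -2.527]
wrist_force: [1.1, 0.0, 0.5]
finger_gap: 49.8
```

>>> step_arm(
  commands=[0, 0, 0, 8.8, 0, 0, 0.05, 0, 0, 0, 8.8, 0, 0, 0.05, 0.03, 0, 0, 9, 0, 0, 0.05, 0, 0, 0, 0, 0, 0, 0.05, 0, 0, 0, 0, 0, 0, 0.05],
)

```text
clock: 20.62
eef_pos: [489.7, 395.2, 57.6]
eef_rot: [2.631, 1.57, -2.567]
wrist_force: [-0.1, 0.2, -0.5]
finger_gap: 49.7
```

```bash
python3 - <<'E'
from see import *
see()
go([489.8,395.5,4],62)
E
```

```text
[489.68 395.22  57.62] 20.6 gap 49.7 F [-0.11  0.16 -0.48]
gold_1 0.97 [202. 263.] [488.66 397.02] [32. 23.] -27.0 rgb [204. 154.  93.]
gold_1 0.87 [125. 313.] [451.03 460.95] [31. 22.] 12.0 rgb [232. 135. 159.]
gold_1 0.57 [112. 207.] [406.63 395.42] [31. 22.] -0.2 rgb [ 62. 147.  87.]
black_1 0.61 [180. 149.] [430.07 326.78] [32. 26.] -7.8 rgb [42. 55. 63.]
black_1 0.61 [229.  89.] [441.31 255.47] [34. 25.] 62.5 rgb [ 60. 144.  86.]
black_1 0.6 [284. 227.] [546.05 330.55] [25. 24.] -8.1 rgb [40. 44. 47.]
black_1 0.6 [112.  95.] [364.46 315.81] [32. 24.] -70.3 rgb [119.  69. 143.]
shift mm [54.28  0.22 -0.06] turn deg [0.07 0.06 0.03] j6 -0.4624026109059817
```

>>> step_arm(
  commands=[0.027, 0.001, 0.001, 0, 0, 0, 0.05, 0.026, 0, 0, 0, 0, 0, 0.05, 0, 0, 0, 0, 0, 0, 0.01, 0, 0, 0, 0, 0, 0, 0.01, 0, 0, 0, 0, 0, 0, 0.01],
  squeeze=25,
)

```text
clock: 21.4
eef_pos: [489.8, 397.0, 5.8]
eef_rot: [-0.451, 1.569, 0.631]
wrist_force: [-0.4, 0.1, 0.0]
finger_gap: 23.3
```

>>> step_arm(
  commands=[0, 0, 0, 0, 0, 0, 0.01, 0, 0, 0, 0, 0, 0, 0.01, -0.04, 0, 0, 0, 0, 0, 0.01, -0.042, 0, 0, 0, 0, 0, 0.01, 0, 0, 0, 0, 0, 0, 0.01],
)

```text
clock: 22.02
eef_pos: [490.6, 397.6, 90.4]
eef_rot: [-0.456, 1.565, 0.626]
wrist_force: [-0.6, 0.1, -1.5]
finger_gap: 21.5
```

```bash
python3 - <<'E'
from see import *
see((('gold_1',94),))
go([624,122.8,90],88.55)
E
```

```text
[490.57 397.57  90.36] 22.0 gap 21.5 F [-0.63  0.12 -1.54]
gold_1 0.93 [126. 303.] [440.37 452.72] [21. 15.] 11.0 rgb [229. 132. 155.]
gold_1 0.86 [114. 211.] [410.05 408.25] [21. 15.] -2.3 rgb [ 60. 143.  85.]
gold_1 0.84 [230. 260.] [490.52 397.48] [32. 22.] -28.1 rgb [201. 151.  85.]
shift mm [  -3.57 -247.66 -178.23] turn deg [-26.58   0.01   0.01] j6 -0.4585843145386082
```

>>> step_arm(
  commands=[0, -0.0413, -0.0297, 0, 0, 0, 0.01, 0, -0.0413, -0.0297, 0, 0, 0, 0.01, 0, -0.0413, -0.0297, 0, 0, 0, 0.01, 0, -0.0413, -0.0297, 0, 0, 0, 0.01, 0, -0.0413, -0.0297, 0, 0, 0, 0.01],
)

```text
clock: 22.75
eef_pos: [601.6, 166.8, 85.0]
eef_rot: [2.256, 1.569, -2.945]
wrist_force: [-0.6, 1.0, -0.0]
finger_gap: 21.9
```

>>> step_arm(
  commands=[0, -0.0413, -0.0297, 0, 0, 0, 0.01, 0, 0, 0, -8.8, 0, 0, 0.01, 0, 0, 0, -8.8, 0, 0, 0.01, 0, 0, 0, -9, 0, 0, 0.01, 0, 0, 0, 0, 0, 0, 0.01],
)

```text
clock: 23.38
eef_pos: [623.7, 122.7, 85.1]
eef_rot: [1.724, 1.569, -3.014]
wrist_force: [-0.9, -0.1, -0.4]
finger_gap: 21.8
```

```bash
python3 - <<'E'
from see import *
see((('gold_1',94),('gold_1',22)))
cells()
go([624,122.8,16.5],88.55)
E
```

```text
[623.66 122.7   85.1 ] 23.4 gap 21.8 F [-0.91 -0.07 -0.43]
gold_1 0.8 [229. 260.] [620.92 123.33] [32. 22.] -1.4 rgb [211. 158.  88.]
gold_1 0.76 [202. 314.] [601.35 158.35] [22. 15.] 0.9 rgb [217. 162.  91.]
gold_1 0.17 [161. 260.] [581.59 124.59] [133.  86.] 88.6 rgb [151. 151. 146.]
gold_1 0.8 [229. 260.] [654.29 122.49] [45. 31.] -1.4 rgb [211. 158.  88.]
gold_1 0.76 [202. 314.] [626.43 172.35] [31. 22.] 0.9 rgb [217. 162.  91.]
gold_1 0.17 [161. 260.] [598.3  124.29] [189. 122.] 88.6 rgb [151. 151. 146.]
cell [623.12  73.27] [29.94 36.57] 88.4
cell [579.84 174.41] [30.09 36.73] 88.4
cell [578.46 124.47] [29.22 37.07] 87.7
cell [577.06  74.42] [29.89 36.75] 88.4
shift mm [69.51 -0.03 -0.04] turn deg [-0.13 -0.01 -0.04] j6 -1.40651019529002
```

>>> step_arm(
  commands=[0.03, -0.0018, 0, 0, 0, 0, 0.01, 0.027, 0, 0, 0, 0, 0, 0.01, 0.008, 0, 0, 0, 0, 0, 0.01, 0.004, 0, 0, 0, 0, 0, 0.01, 0, 0, 0, 0, 0, 0, 0.01],
)

```text
clock: 24.2
eef_pos: [626.4, 122.9, 18.2]
eef_rot: [-1.383, 1.57, 0.163]
wrist_force: [0.5, 0.5, -0.8]
finger_gap: 21.8
```

>>> step_arm(
  commands=[0.001, 0, 0, 0, 0, 0, 0.01, 0.0, 0, 0, 0, 0, 0, 0.01],
)

```text
clock: 24.45
eef_pos: [626.2, 122.8, 16.9]
eef_rot: [-1.456, 1.57, 0.09]
wrist_force: [0.9, -0.3, 0.3]
finger_gap: 21.6
```

```bash
python3 - <<'E'
from see import *
see((('gold_1',22),))
cells()
E
```

```text
[626.21 122.81  16.9 ] 24.4 gap 21.6 F [ 0.95 -0.31  0.3 ]
gold_1 0.97 [230. 334.] [625.98 171.75] [30. 23.] -1.4 rgb [220. 164.  89.]
gold_1 0.96 [230. 262.] [624.84 123.44] [32. 22.] -1.4 rgb [217. 161.  88.]
gold_1 0.4 [165. 257.] [597.2  124.26] [186. 120.] 88.6 rgb [153. 152. 147.]
cell [579.88 174.41] [29.68 37.4 ] 88.6
cell [578.66 124.51] [29.74 37.41] 88.6
```

>>> step_arm(
  commands=[0.001, 0, 0, 0, 0, 0, 0.01, 0.0, 0, 0, 0, 0, 0, 0.01],
)

```text
clock: 24.85
eef_pos: [626.1, 122.8, 15.8]
eef_rot: [-1.409, 1.57, 0.137]
wrist_force: [-1.2, -0.1, 3.7]
finger_gap: 21.3
```

>>> step_arm(
  commands=[0.001, 0, 0, 0, 0, 0, 0.01, 0.0, 0, 0, 0, 0, 0, 0.01],
)

```text
clock: 25.1
eef_pos: [626.2, 122.8, 15.7]
eef_rot: [-1.514, 1.57, 0.032]
wrist_force: [-7.0, -1.8, 13.5]
finger_gap: 21.6
```

>>> step_arm(
  commands=[-0.001, 0, 0, 0, 0, 0, 0.01, 0, 0, 0, 0, 0, 0, 0.036, 0, 0, 0, 0, 0, 0, 0.036, -0.03, 0, 0, 0, 0, 0, 0.036, -0.04, 0, 0, 0, 0, 0, 0.036],
)

```text
clock: 25.72
eef_pos: [625.4, 122.7, 85.2]
eef_rot: [1.728, 1.568, -3.009]
wrist_force: [0.1, -1.1, 0.7]
finger_gap: 35.9
```

```bash
python3 - <<'E'
from see import *
see((('gold_1',22),('black_1',12),('carrier',10)))
cells()
go([553.3,326.4,90],85)
E
```

```text
[625.41 122.7   85.2 ] 25.7 gap 35.9 F [ 0.08 -1.07  0.66]
gold_1 0.85 [197. 314.] [626.7  172.25] [31. 23.] -1.3 rgb [218. 163.  91.]
gold_1 0.81 [199. 261.] [625.51 123.34] [31. 21.] -1.4 rgb [218. 163.  91.]
gold_1 0.36 [157. 258.] [598.32 124.29] [189. 122.] 88.6 rgb [152. 151. 147.]
black_1 0.83 [109. 492.] [553.4  322.62] [30. 27.] -10.4 rgb [32. 39. 44.]
cell [623.08  73.2 ] [30.13 37.36] 88.6
cell [579.73 174.41] [30.03 37.42] 88.6
cell [578.51 124.61] [29.34 37.86] 87.7
cell [577.27  74.49] [29.85 37.43] 88.6
shift mm [ -5.33  77.41 201.79] turn deg [ 3.57 -0.01 -0.06] j6 -1.4095601686616592
```

>>> step_arm(
  commands=[-0.002, 0.0193, 0.0505, 0, 0, 0, 0.05, -0.002, 0.0193, 0.0505, 0, 0, 0, 0.05, 0, 0.0193, 0.0505, 0, 0, 0, 0.05, 0, 0.0193, 0.0505, 0, 0, 0, 0.05, 0.03, 0, 0, 6, 0, 0, 0.05],
)

```text
clock: 26.6
eef_pos: [552.8, 330.2, 59.5]
eef_rot: [-0.807, 1.569, 0.637]
wrist_force: [1.9, -1.0, -0.7]
finger_gap: 50.1
```

>>> step_arm(
  commands=[0, 0, 0, 0, 0, 0, 0.05, 0, 0, 0, 0, 0, 0, 0.05],
)

```text
clock: 26.85
eef_pos: [554.2, 326.1, 59.6]
eef_rot: [2.197, 1.57, -2.644]
wrist_force: [0.3, 0.4, -0.4]
finger_gap: 50.4
```

```bash
python3 - <<'E'
from see import *
see((('black_1',12),),save='pics/w8.png')
go([553.3,326.4,4],81)
E
```

```text
[554.19 326.1   59.62] 26.9 gap 50.4 F [ 0.26  0.36 -0.44]
black_1 0.93 [ 46. 233.] [431.73 324.17] [32. 23.] -4.9 rgb [42. 50. 56.]
black_1 0.8 [204. 261.] [551.89 327.14] [32. 22.] -4.1 rgb [40. 52. 60.]
black_1 0.7 [ 75. 146.] [442.38 253.34] [31. 22.] 62.3 rgb [ 57. 142.  79.]
shift mm [56.37  1.32 -0.01] turn deg [1.59 0.04 0.05] j6 -0.9667083615268234
```

View pics/w8.png

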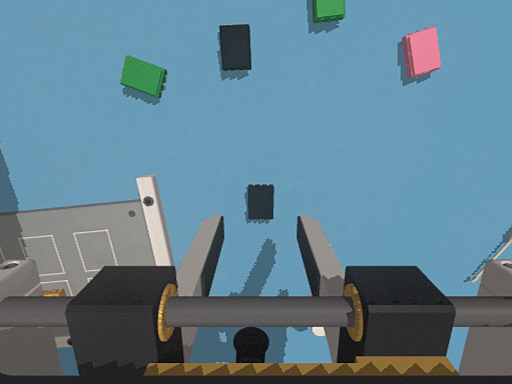

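>>> step_arm(
  commands=[0.028, 0.002, 0.0005, 0, 0, 0, 0.05, 0.027, 0, 0, 0, 0, 0, 0.05, 0, 0, 0, 0, 0, 0, 0.01, 0, 0, 0, 0, 0, 0, 0.01, 0, 0, 0, 0, 0, 0, 0.01],
  squeeze=25,
)

```text
clock: 27.58
eef_pos: [552.7, 327.6, 6.0]
eef_rot: [-0.954, 1.569, 0.487]
wrist_force: [0.0, -0.4, -0.0]
finger_gap: 23.0
```

>>> step_arm(
  commands=[0, 0, 0, 0, 0, 0, 0.01, 0, 0, 0, 0, 0, 0, 0.01, -0.04, 0, 0, 0, 0, 0, 0.01, -0.042, 0, 0, 0, 0, 0, 0.01, 0, 0, 0, 0, 0, 0, 0.01],
)

```text
clock: 28.2
eef_pos: [553.4, 328.2, 90.5]
eef_rot: [-0.963, 1.564, 0.479]
wrist_force: [0.4, 0.9, -0.6]
finger_gap: 22.0
```

```bash
python3 - <<'E'
from see import *
see((('black_1',94),))
go([580,174,90],88.55)
E
```

```text
[553.45 328.21  90.48] 28.2 gap 22.0 F [ 0.35  0.88 -0.6 ]
black_1 0.85 [229. 261.] [553.26 329.21] [33. 22.] -8.3 rgb [40. 47. 52.]
black_1 0.78 [ 55. 237.] [444.42 328.82] [21. 15.] -5.1 rgb [41. 51. 57.]
shift mm [  -3.53  -47.72 -148.43] turn deg [-5.98  0.01  0.01] j6 -0.9628223531235145
```

>>> step_arm(
  commands=[0, -0.0159, -0.0495, 0, 0, 0, 0.01, 0, -0.0159, -0.0495, 0, 0, 0, 0.01, 0, -0.0159, -0.0495, 0, 0, 0, 0.01, 0, 0, 0, -6, 0, 0, 0.01, 0, 0, 0, 0, 0, 0, 0.01],
)

```text
clock: 28.92
eef_pos: [579.6, 173.5, 85.3]
eef_rot: [1.801, 1.569, -2.937]
wrist_force: [-0.2, -0.1, 0.1]
finger_gap: 21.6
```

>>> step_arm(
  commands=[0, 0, 0, 0, 0, 0, 0.01],
)

```text
clock: 29.05
eef_pos: [579.6, 174.4, 85.7]
eef_rot: [1.796, 1.57, -2.943]
wrist_force: [-0.5, 0.4, -0.3]
finger_gap: 21.3
```

```bash
python3 - <<'E'
from see import *
see((('black_1',94),('gold_1',22)))
cells()
go([580,174,17],88.55)
E
```

```text
[579.63 174.43  85.73] 29.1 gap 21.3 F [-0.54  0.36 -0.35]
black_1 0.98 [ 16. 438.] [455.87 273.86] [17. 16.] 85.9 rgb [36. 41. 45.]
black_1 0.86 [ 27. 349.] [460.61 225.83] [22. 17.] 61.5 rgb [ 71. 161.  93.]
black_1 0.65 [226. 259.] [576.47 175.12] [32. 21.] -1.5 rgb [49. 48. 46.]
black_1 0.62 [195. 189.] [566.37 141.69] [134.  87.] 88.4 rgb [145. 145. 141.]
gold_1 0.71 [237. 209.] [623.7 124. ] [32. 22.] -3.8 rgb [148. 115.  72.]
gold_1 0.65 [255. 258.] [637.13 173.15] [21.  7.] 88.5 rgb [209. 155.  83.]
cell [623.11  73.38] [29.96 36.88] 88.6
cell [578.31 124.45] [29.98 36.55] 88.6
cell [577.08  74.52] [29.9  36.57] 88.6
shift mm [69.28 -0.14 -0.43] turn deg [ 0.01 -0.   -0.01] j6 -1.3139971489952156
```

>>> step_arm(
  commands=[0.03, -0.0008, -0.0006, 0, 0, 0, 0.01, 0.028, 0, 0, 0, 0, 0, 0.01, 0.008, 0, 0, 0, 0, 0, 0.01, 0.004, 0, 0, 0, 0, 0, 0.01, 0, 0, 0, 0, 0, 0, 0.01],
)

```text
clock: 29.88
eef_pos: [581.2, 173.5, 17.2]
eef_rot: [-1.299, 1.57, 0.247]
wrist_force: [0.0, -0.5, 0.6]
finger_gap: 21.6
```

>>> step_arm(
  commands=[0.001, 0, 0, 0, 0, 0, 0.01, 0, 0, 0, 0, 0, 0, 0.01],
)

```text
clock: 30.12
eef_pos: [581.0, 173.4, 15.9]
eef_rot: [-1.334, 1.57, 0.212]
wrist_force: [-0.6, 0.3, 0.1]
finger_gap: 21.6
```

```bash
python3 - <<'E'
from see import *
see((('black_1',22),))
cells()
E
```

```text
[581.04 173.4   15.88] 30.1 gap 21.6 F [-0.64  0.25  0.12]
black_1 0.97 [  7. 388.] [454.39 243.3 ] [32. 13.] 88.6 rgb [ 67. 158.  85.]
black_1 0.63 [230. 261.] [579.19 174.01] [32. 22.] -1.4 rgb [47. 46. 45.]
```

>>> step_arm(
  commands=[0.001, 0, 0, 0, 0, 0, 0.01, 0.0, 0, 0, 0, 0, 0, 0.01],
)

```text
clock: 30.52
eef_pos: [581.1, 173.4, 15.8]
eef_rot: [-1.373, 1.57, 0.173]
wrist_force: [-6.4, -1.2, 13.1]
finger_gap: 21.4
```

>>> step_arm(
  commands=[0.0005, 0, 0, 0, 0, 0, 0.01, 0.0, 0, 0, 0, 0, 0, 0.01],
)

```text
clock: 30.78
eef_pos: [581.1, 173.4, 15.8]
eef_rot: [-1.387, 1.57, 0.159]
wrist_force: [-8.4, -2.3, 20.1]
finger_gap: 21.6
```

>>> step_arm(
  commands=[0, 0, 0, 0, 0, 0, 0.01, 0, 0, 0, 0, 0, 0, 0.036, 0, 0, 0, 0, 0, 0, 0.036, -0.03, 0, 0, 0, 0, 0, 0.036, -0.04, 0, 0, 0, 0, 0, 0.036],
)

```text
clock: 31.4
eef_pos: [580.2, 173.2, 83.7]
eef_rot: [1.815, 1.568, -2.922]
wrist_force: [-0.8, -0.4, 0.4]
finger_gap: 36.0
```

```bash
python3 - <<'E'
from see import *
see((('black_1',22),('gold_1',22)))
cells()
c=cam('top');im=manip.camera('top')
for r in manip.outline_of('black_1','top')[:7]:
    print(r['score'],*rect(c,r['pixels'],12),np.median(im[r['pixels']],axis=0))
go([430.8,325,90],87)
E
```

```text
[580.2  173.23  83.71] 31.4 gap 36.0 F [-0.8  -0.37  0.42]
black_1 0.58 [ 28. 351.] [445.05 246.1 ] [31. 23.] 62.1 rgb [ 71. 161.  93.]
black_1 0.57 [199. 262.] [579.86 174.25] [31. 21.] -2.0 rgb [52. 52. 50.]
gold_1 0.63 [246. 261.] [625.69 173.17] [31. 22.] -1.4 rgb [188. 142.  81.]
gold_1 0.62 [237. 201.] [618.7  116.15] [26. 10.] -27.1 rgb [180.  135.5  79. ]
gold_1 0.21 [226. 314.] [579.03 228.96] [125.  16.] -0.1 rgb [220. 210. 199.]
cell [622.89  73.33] [29.98 36.71] 88.6
cell [578.85 124.45] [29.95 37.38] 88.6
cell [577.61  74.47] [29.91 37.38] 88.6
0.67 [432.34 323.01] (24.847013473510742, 18.795066833496094) -1.3650131225585938 [28.5 30.  30. ]
0.59 [442.83 250.25] (30.812755584716797, 22.272769927978516) 62.222110748291016 [ 58.  159.5  75. ]
0.54 [363.89 313.47] (34.033023834228516, 24.051345825195312) -70.98468208312988 [124.  62. 154.]
shift mm [ -7.16 153.19 148.01] turn deg [ 1.57 -0.03 -0.11] j6 -1.316172600628873
```

>>> step_arm(
  commands=[-0.002, 0.0383, 0.037, 0, 0, 0, 0.05, -0.002, 0.0383, 0.037, 0, 0, 0, 0.05, 0, 0.0383, 0.037, 0, 0, 0, 0.05, 0, 0.0383, 0.037, 0, 0, 0, 0.05, 0.03, 0, 0, 2, 0, 0, 0.05],
)

```text
clock: 32.33
eef_pos: [429.7, 327.6, 58.1]
eef_rot: [-0.78, 1.569, 0.734]
wrist_force: [0.0, 0.3, -1.0]
finger_gap: 50.0
```

>>> step_arm(
  commands=[0, 0, 0, 0, 0, 0, 0.05, 0, 0, 0, 0, 0, 0, 0.05],
)

```text
clock: 32.58
eef_pos: [431.8, 324.8, 58.1]
eef_rot: [2.268, 1.57, -2.504]
wrist_force: [0.9, -0.0, -0.3]
finger_gap: 50.1
```

```bash
python3 - <<'E'
from see import *
see((('black_1',12),))
go([430.8,325,4],87)
E
```

```text
[431.78 324.81  58.14] 32.6 gap 50.1 F [ 0.94 -0.03 -0.34]
black_1 0.85 [123. 240.] [362.95 313.61] [31. 22.] -69.7 rgb [119.  72. 142.]
black_1 0.6 [201. 258.] [428.65 324.18] [31. 22.] -5.0 rgb [39. 51. 58.]
shift mm [54.62  1.33 -0.  ] turn deg [-0.46  0.03  0.04] j6 -0.9333814950145832
```

>>> step_arm(
  commands=[0.027, 0.0025, -0.0005, 0, 0, 0, 0.05, 0.0265, 0, 0, 0, 0, 0, 0.05, 0, 0, 0, 0, 0, 0, 0.01, 0, 0, 0, 0, 0, 0, 0.01, 0, 0, 0, 0, 0, 0, 0.01],
  squeeze=25,
)

```text
clock: 33.3
eef_pos: [429.5, 325.1, 5.7]
eef_rot: [-0.936, 1.569, 0.575]
wrist_force: [-0.6, -0.5, 0.8]
finger_gap: 23.5
```

>>> step_arm(
  commands=[0, 0, 0, 0, 0, 0, 0.01, 0, 0, 0, 0, 0, 0, 0.01, -0.04, 0, 0, 0, 0, 0, 0.01, -0.042, 0, 0, 0, 0, 0, 0.01, 0, 0, 0, 0, 0, 0, 0.01],
)

```text
clock: 33.92
eef_pos: [430.2, 325.7, 89.7]
eef_rot: [-0.929, 1.565, 0.582]
wrist_force: [-0.4, -0.7, -0.3]
finger_gap: 21.3
```

```bash
python3 - <<'E'
from see import *
see((('black_1',94),))
go([578.5,124,90],88.55)
E
```

```text
[430.17 325.68  89.71] 33.9 gap 21.3 F [-0.39 -0.71 -0.33]
black_1 0.88 [204. 182.] [410.12 277.55] [21. 17.] 63.2 rgb [ 60. 141.  84.]
black_1 0.61 [230. 257.] [429.17 326.29] [32. 22.] -3.5 rgb [37. 45. 50.]
black_1 0.57 [120. 239.] [357.61 319.  ] [21. 15.] -70.6 rgb [118.  72. 141.]
black_1 0.52 [336. 125.] [511.96 216.97] [20.  7.] -1.7 rgb [27. 28. 28.]
black_1 0.18 [344.  87.] [523.37 192.03] [55. 47.] 86.5 rgb [87. 86. 84.]
shift mm [  -3.67 -161.5  -191.4 ] turn deg [-1.98  0.01  0.01] j6 -0.9308509894468917
```

>>> step_arm(
  commands=[0, -0.0323, -0.0383, 0, 0, 0, 0.01, 0, -0.0323, -0.0383, 0, 0, 0, 0.01, 0, -0.0323, -0.0383, 0, 0, 0, 0.01, 0, -0.0323, -0.0383, 0, 0, 0, 0.01, 0, -0.0323, -0.0383, 0, 0, 0, 0.01],
)

```text
clock: 34.65
eef_pos: [578.8, 122.4, 84.9]
eef_rot: [1.757, 1.568, -3.015]
wrist_force: [-0.1, 1.5, 0.3]
finger_gap: 21.7
```

>>> step_arm(
  commands=[0, 0, 0, -2, 0, 0, 0.01, 0, 0, 0, 0, 0, 0, 0.01],
)

```text
clock: 34.9
eef_pos: [577.8, 124.2, 85.2]
eef_rot: [1.656, 1.569, -3.081]
wrist_force: [-0.5, 0.7, -0.7]
finger_gap: 21.6
```

```bash
python3 - <<'E'
from see import *
see((('black_1',94),('black_1',22)))
cells()
go([580,123.7,17],88.55)
E
```

```text
[577.75 124.23  85.19] 34.9 gap 21.6 F [-0.49  0.73 -0.74]
black_1 0.96 [228. 261.] [575.03 124.92] [30. 21.] -1.4 rgb [52. 50. 48.]
black_1 0.7 [197. 249.] [561.47 125.33] [133.  79.] 88.6 rgb [154. 154. 150.]
black_1 0.69 [201. 316.] [555.08 159.14] [22. 16.] -1.4 rgb [56. 55. 53.]
black_1 0.57 [ 33. 409.] [460.3  208.12] [21. 16.] 63.5 rgb [ 70. 165.  92.]
black_1 0.96 [228. 261.] [608.37 124.15] [43. 30.] -1.4 rgb [52. 50. 48.]
black_1 0.7 [197. 249.] [589.08 124.73] [189. 112.] 88.6 rgb [154. 154. 150.]
black_1 0.69 [201. 316.] [579.97 172.87] [31. 22.] -1.4 rgb [56. 55. 53.]
black_1 0.57 [ 33. 409.] [445.06 242.58] [30. 23.] 63.5 rgb [ 70. 165.  92.]
cell [576.92  74.48] [29.97 37.57] 88.7
shift mm [69.29 -2.01 -1.18] turn deg [ 0.08 -0.   -0.02] j6 -1.3959942487744792
```

>>> step_arm(
  commands=[0.03, -0.0012, -0.0003, 0, 0, 0, 0.01, 0.027, 0, 0, 0, 0, 0, 0.01, 0.008, 0, 0, 0, 0, 0, 0.01, 0.004, 0, 0, 0, 0, 0, 0.01, 0, 0, 0, 0, 0, 0, 0.01],
)

```text
clock: 35.72
eef_pos: [580.1, 123.8, 18.2]
eef_rot: [-1.391, 1.57, 0.155]
wrist_force: [-0.3, 0.4, -0.1]
finger_gap: 21.8
```

>>> step_arm(
  commands=[0.0015, 0, 0, 0, 0, 0, 0.01, 0, 0, 0, 0, 0, 0, 0.01],
)

```text
clock: 35.98
eef_pos: [580.0, 123.6, 16.3]
eef_rot: [-1.403, 1.57, 0.143]
wrist_force: [-0.2, 0.8, -0.3]
finger_gap: 21.7
```

```bash
python3 - <<'E'
from see import *
see((('black_1',22),))
cells()
E
```

```text
[579.97 123.64  16.33] 36.0 gap 21.7 F [-0.25  0.84 -0.33]
black_1 0.96 [  8. 473.] [454.58 238.9 ] [33. 13.] 88.6 rgb [ 61. 159.  77.]
black_1 0.83 [232. 332.] [580.23 172.14] [32. 23.] -1.4 rgb [52. 51. 50.]
black_1 0.72 [227. 257.] [578.34 124.28] [32. 22.] -1.4 rgb [52. 51. 49.]
```

>>> step_arm(
  commands=[0.001, 0, 0, 0, 0, 0, 0.01, 0, 0, 0, 0, 0, 0, 0.01],
)

```text
clock: 36.38
eef_pos: [580.0, 123.6, 15.6]
eef_rot: [-1.475, 1.57, 0.071]
wrist_force: [-3.6, 0.7, 9.3]
finger_gap: 21.8
```

>>> step_arm(
  commands=[0, 0, 0, 0, 0, 0, 0.01, 0, 0, 0, 0, 0, 0, 0.036, 0, 0, 0, 0, 0, 0, 0.036, -0.03, 0, 0, 0, 0, 0, 0.036, -0.05, 0, 0, 0, 0, 0, 0.036],
)

```text
clock: 37.0
eef_pos: [578.9, 123.5, 94.4]
eef_rot: [1.745, 1.567, -2.992]
wrist_force: [-0.2, -0.6, 0.9]
finger_gap: 35.8
```

>>> step_arm(
  commands=[-0.05, 0.05, 0, 0, 0, 0, 0.036, -0.03, 0.04, 0, 0, 0, 0, 0.036, 0, 0.04, 0, 0, 0, 0, 0.036, 0, 0, 0, 0, 0, 0, 0.036, 0, 0, 0, 0, 0, 0, 0.036],
)

```text
clock: 37.62
eef_pos: [456.2, 126.8, 169.3]
eef_rot: [-1.345, 1.57, 0.201]
wrist_force: [-0.3, -0.5, -0.5]
finger_gap: 35.7
```

```bash
python3 - <<'E'
from see import *
see((('black_1',22),('gold_1',22),('carrier',10)),save='pics/w9.png')
cells()
im=manip.camera('top');cv2.imwrite('pics/top4.png',cv2.resize(im[110:310,120:390],None,fx=2.9,fy=2.9,interpolation=cv2.INTER_CUBIC)[:,:,::-1])
E
```

```text
[456.25 126.77 169.29] 37.6 gap 35.7 F [-0.33 -0.53 -0.53]
black_1 0.93 [ 87. 420.] [363.59 304.13] [31. 23.] -69.3 rgb [121.  69. 143.]
black_1 0.82 [156. 361.] [438.61 245.61] [31. 21.] 62.6 rgb [ 58.  142.   83.5]
black_1 0.81 [264. 261.] [577.55 124.59] [33. 20.] -1.8 rgb [45. 45. 45.]
black_1 0.42 [274. 293.] [588.75 164.95] [6. 1.] 0.3 rgb [40. 40. 40.]
gold_1 0.73 [290. 262.] [613.76 123.69] [20. 16.] 88.6 rgb [200. 148.  79.]
gold_1 0.66 [127. 486.] [403.5  381.86] [30. 27.] -1.4 rgb [ 53. 139.  73.]
gold_1 0.56 [291. 293.] [614.84 167.8 ] [19. 12.] 0.2 rgb [167. 124.  69.]
carrier 0.64 [252. 259.] [582.03 121.4 ] [100.  98.] -1.4 rgb [137. 137. 134.]
```

View pics/w9.png

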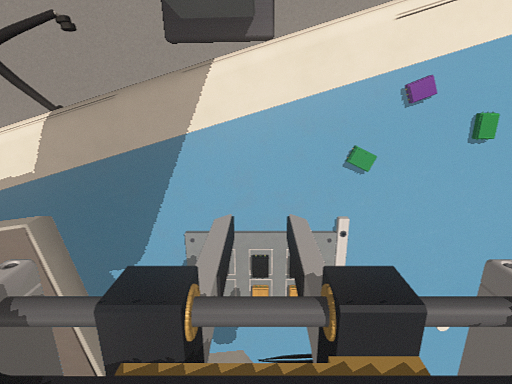

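View pics/top4.png

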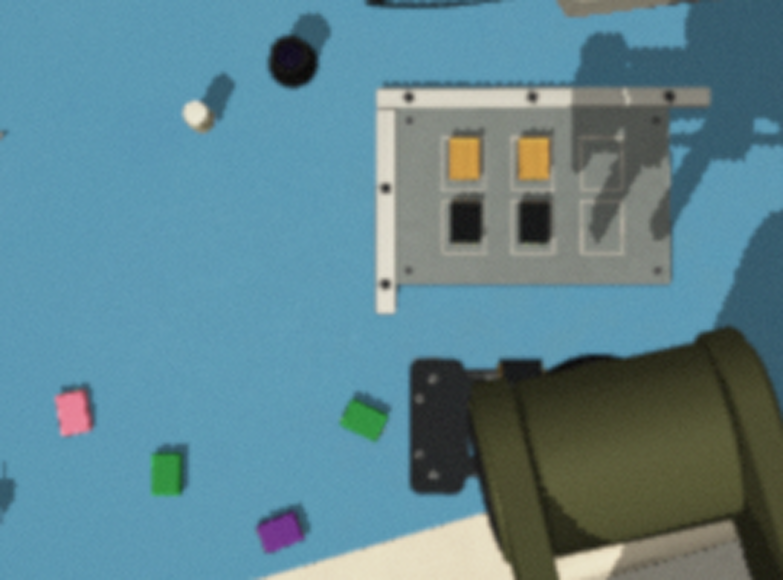

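```bash
python3 - <<'E'
from see import *
c=cam('top');im=manip.camera('top')
for n,z in(('gold_1',22),('black_1',22),('carrier',10)):
    for r in manip.outline_of(n,'top')[:6]:
        print(n,round(r['score'],2),*rect(c,r['pixels'],z))
C=np.array([668.6,221.5]);a=np.radians(-1.45);ex=np.array([np.cos(a),np.sin(a)]);ey=np.array([-ex[1],ex[0]])
for x,y in((23,50),(23,0),(-23,50),(-23,0)):print(C+(x-65)*ex+(y-100)*ey)
# edge of far bar / tray in top picture: grey profile across far gap at 3 columns
g=cv2.cvtColor(im,cv2.COLOR_RGB2GRAY)
for u in(266,290,312,340):print(u,g[138:154,u])
for v in(160,185,205):print(v,g[v,246:264])
E
```

```text
gold_1 0.59 [626.32 123.59] (31.533628463745117, 22.95147705078125) -1.5922927856445312
gold_1 0.48 [453.01 457.41] (31.573163986206055, 23.53397560119629) 7.677688121795654
gold_1 0.42 [408.05 390.62] (28.673294067382812, 18.664621353149414) -0.8002395629882812
black_1 0.65 [580.23 124.09] (27.21893882751465, 20.793766021728516) -1.8254013061523438
black_1 0.56 [581.56 174.01] (31.35260772705078, 24.983943939208984) -1.5401229858398438
black_1 0.49 [365.28 311.43] (30.20623779296875, 21.916900634765625) -69.74014663696289
black_1 0.49 [442.68 250.28] (30.47243309020996, 22.03287696838379) 62.224578857421875
carrier 0.36 [581.11 123.04] (27.56284523010254, 21.050785064697266) -1.8253936767578125
[625.35 172.58]
[624.08 122.59]
[579.36 173.74]
[578.1  123.76]
266 [107  98 137 193 210 213 212 212 198 159 138 134 135 136 139 135]
290 [123 107 144 193 207 210 211 209 193 151 133 133 134 132 131 131]
312 [122 111 149 195 205 208 210 205 182 146 132 134 132 132 131 130]
340 [ 81  88 116 127 130 131 131 124 103  84  79  83  84  85  83  83]
160 [139 137 141 160 197 209 209 214 216 200 153 135 137 135 135 135 138 136]
185 [140 137 136 156 199 212 217 215 218 206 158 134 136 137 138 140 138 138]
205 [139 138 140 159 200 206 199 202 212 206 159 139 138 138 134 134 137 140]
```

```bash
python3 -c "
from cell import manip
print(manip.sign_off())"
```

```text
the job is handed in; nothing more can be done
None
```

I pushed the tray home into the fence corner and laid all four packages in their outlines. I handed the job in at about 38 s, with the arm clear of everything. The sign-off gave no verdict.

- **Tray:** I pushed it with the open fingers, first against the far bar and then against the left bar. The push force rose to about 14 N and 18 N as it stopped. The final top view shows no gap at either bar, and the wrist camera put the tray within about 0.1° of the fence angle.
- **Packages:** Two gold and two black were present. The gold ones are in far outlines 1 and 2, and the black ones in near outlines 1 and 2. Each long side is within about 2° of the tray's x axis.
- **Position check:** The wrist camera, on the best clear view of each, put every centre within about 1.5 mm of its outline, against the 6 mm allowed. The top camera agreed to about 2 mm, but in its last pass it reported only three of the four. It missed the gold package in outline 1, though that one shows correctly placed in the picture.
- **Bystanders:** The loupe and vial are where they were in the final picture. The tweezers were never detected and are only partly in that picture, but the arm did not go near them.

I saw no package knocked aside and no slackened grip.

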